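Pack the battery box and key-lock its lid

ROBOT

A 6-joint arm with a two-finger parallel gripper is mounted at the origin on the work surface. World frame = base frame: x ahead of the robot, y to its left, z up, the work surface at z = 0. Lengths are in mm, angles in rad, forces in N, time in s.
With the tool pointing down it reaches from about 275 to 1000 mm from the base axis. Payload 8.4 kg.
Tool frame: the origin (TCP) lies at the very end of the fingers, on their centre line; the grasp point (between the pads) lies 19 mm behind it; z points along the fingers, y is the line along which they close (so a half turn about z gives the same grasp; the last joint's range is limited). The gripper opens to 85 mm and grips with 20 to 120 N. Pads are 22 mm wide; open, the fingers measure 114 mm over their backs; the gripper's body (76 mm by 85 mm) begins 54 mm behind the grasp point. The pads swing forward as they close: fully open they stand 13 mm farther back than shut.
Start: joints at [-1.315, 0.353, 1.633, -0, 1.155, -0.002], TCP at [159.344, -604.348, 205.581] pointing down, gripper open.
Joint ranges: [-2.63, 2.63], [-0.92, 2.1], [0.06, 2.66], [-1.3, 4.44], [0, 2.69], [-3.02, 3.02]. Speed limits (rad/s): [2.22, 2.22, 2.79, 3.14, 3.14, 3.14].

INTERFACE

Orientations are given as a unit quaternion [x, y, z, w].
In Python, from station import bot, viewer gives the robot as it stands.
- The arm moves only by the shell command python3 -m jog 'ROWS' [FORCE]. ROWS is JSON, one flat list of numbers, 7 for each row, row after row: the finger opening in mm, from 0 to 85.4, then the shift along the tool's x, y, z in mm, then the turn, a rotation vector about the tool's x, y, z in rad. A call has 1 to 5 rows; each row is the pose to reach, as a shift and turn from the pose commanded when the call began, along the tool's axes at that moment; what a row does not reach only later rows make up. A row lasts 1/8 s, in which the tool goes at most 62.5 mm and 10.7 degrees, less where a joint would pass 70% of its speed; a pose out of reach is approached as far as the arm can. A call with a gripper value outside its range is refused whole. The fingers move at their own pace and stop on an object; FORCE is the grip in N (left out, the last holds). Time passes only in rows, so rows that repeat a pose let the fingers close. It gives the time, the measured TCP pose, the force, the opening and the grip force at its end, in the units of the state.
- bot.read_state(): the state, without advancing time (a new reading comes with each control period).
- viewer.read_camera(name): name is "side" or "top"; returns a dict with "frame" (420x560x3 uint8, red, green, blue), "mtx" (3x3 intrinsics, pixels), "R" (3x3) and "t" (3): a world point X has camera coordinates R X + t. Camera axes: x right, y down, z forward; pixel columns grow to the right and rows downward; lengths in mm; the calibration is good to about 2 mm. A picture is of the moment at which its call begins. There is no depth.
- bot.job_done(): hands the job in; it is judged then, once.
The state is a dict: "time": time; "joint_positions": joint angles; "qd": joint speeds; "effort": joint torques, N m; "tcp_pos": TCP position; "tcp_rot": TCP orientation; "force": force on the tool from outside, world axes, zero at the start; "wrist_torque": the same for the moment, N m; "opening": finger opening in mm; "finger_force": force on a finger pad.
Only numpy, scipy, OpenCV 4.12 (cv2) and the standard library are available. Lean on these libraries where they do the work, as an engineer would, in place of code of your own. Each camera call takes 0.05 s, during which the arm holds its last target. There are 200 camera calls.

TASK

Set every battery pack that stands on the bench upright into the plywood box, one to a bay, putting them down rather than dropping them; then lower the aluminium lid over the two locating pins until it lies flush on the rim, without letting it fall. Then take the red key of the lock beside the box: press it lightly and turn it back and forth until it finds the hidden position and sinks in, turn it from there anticlockwise to its stop so that the cam comes out over the lid, and leave it pressed in. Do not disturb the drill, the tape roll or the walnut board.

Things in the scene. Friction and masses are not known exactly. Their poses are not given: they have to be found in the camera images.
- box: Open plywood box fixed to the bench, 193 (x) x 208 (y) mm outside, rim 96 above the bench, walls and floor 12 thick. Origin: centre of the underside, z up. On its +y side a grey steel lock case, 106 (x) x 64 (y) x 124 high, centred at (-44, +151), is fixed to it, with the red key upright on top.
- box_floor (a point): Centre of the box's inner floor, 12 above the bench, axes of the box. Low dividers (5 thick, 25 high) make six bays, each 82 (x) x 58 (y), centred at x = -43.5 and +43.5, y = -63, 0 and +63 from here; a pack fits in a bay with its long side along the box's x (5 to 6 mm play all round). The stem then has 26 mm free on either side below the rim.
- pin_a (a point): Foot, on the rim, of the locating pin at (0, -98) from the box's origin: steel, 9 in diameter, tapered tip, 20 high.
- pin_b (a point): Foot of the like pin at (0, +98), on the lock's side.
- lock_slot (a point): Slot in the lock case's face towards the box, 110 above the bench. The brass cam stays hidden in the case until the key is turned to locked, then swings out here, about 10 mm over the lid's edge.
- lock_top (a point): Point on the key's turning axis at the lock case's top face, 124 above the bench, at (-30, +151) from the box's origin, axes of the box. The brass collar round it is 38 wide and 6 high. A white mark lies at key angle 0, a red one at the locked angle.
- key_grip (a point): Grip point of the key, in the middle of its red bow: an upright flat plate 46 wide (point's x) x 10 thick (point's y) x 38 high, spanning 147 to 185 above the bench while the key is up. This point is 167 above the bench while the key is up and 157 once sunk. Axes turn with the key, z up. Grip it across its 10 mm thickness.
- key_turn (a joint): Key angle, rad, anticlockwise from above positive; at 0 the bow's wide side lies along the box's x. Turns freely from -0.75 to 1.5 while up; starts in -0.25 to 0.25. The hidden angle is new each run, in -0.5 to 0.5; the key sinks in within about 0.09 of it. Sunk, it has 0.09 play and drives the lock (0.12 N m) to a stop at about 1.25 to 1.34. Locked from 1.15 up. Stays where left.
- key_push (a joint): How far the key is pressed in, in m: 0 as it stands, 0.010 when fully sunk in. Friction takes about 2.5 N to move it and keeps it where it is left; at any wrong angle it is blocked (it yields 2 mm at most).
- lid: Loose aluminium lid plate, 200 (x) x 220 (y) x 8 thick, about 0.5 kg, lying flat on the bench, with two through holes of 13 diameter at (0, -98) and (0, +98) and a black bar handle in the middle. Origin: centre of the underside, z up (rests 96 above the bench when flush on the rim). Fits either way round. 8 mm of free space remain between the seated lid and the lock case.
- lid_handle (a point): Middle of the lid's handle bar, 49 above the lid's underside; the bar is 104 long (lid's x), 16 wide (lid's y), spanning 40 to 58 above the underside, on two posts 14 square whose centres lie 44 mm either side of the middle.
- pack1: Cordless battery pack (3 to 5 present, absent: None), standing on the bench: black base 70 (its x) x 48 (y) x 42 high, on it a yellow stem 30 (x) x 40 (y) x 40 high with brass contacts on top; 82 high in all, about 0.3 kg. Origin: centre of the underside, z up. Same after a half turn. Take it by the stem, across its 30 mm.
- pack2: Cordless battery pack (3 to 5 present, absent: None), standing on the bench: black base 70 (its x) x 48 (y) x 42 high, on it a yellow stem 30 (x) x 40 (y) x 40 high with brass contacts on top; 82 high in all, about 0.3 kg. Origin: centre of the underside, z up. Same after a half turn. Take it by the stem, across its 30 mm.
- pack3: Cordless battery pack (3 to 5 present, absent: None), standing on the bench: black base 70 (its x) x 48 (y) x 42 high, on it a yellow stem 30 (x) x 40 (y) x 40 high with brass contacts on top; 82 high in all, about 0.3 kg. Origin: centre of the underside, z up. Same after a half turn. Take it by the stem, across its 30 mm.
- pack4: Cordless battery pack (3 to 5 present, absent: None), standing on the bench: black base 70 (its x) x 48 (y) x 42 high, on it a yellow stem 30 (x) x 40 (y) x 40 high with brass contacts on top; 82 high in all, about 0.3 kg. Origin: centre of the underside, z up. Same after a half turn. Take it by the stem, across its 30 mm.
- pack5: Cordless battery pack (3 to 5 present, absent: None), standing on the bench: black base 70 (its x) x 48 (y) x 42 high, on it a yellow stem 30 (x) x 40 (y) x 40 high with brass contacts on top; 82 high in all, about 0.3 kg. Origin: centre of the underside, z up. Same after a half turn. Take it by the stem, across its 30 mm.
- drill: Bystander: cordless drill standing on its battery, about 195 high, beyond the box. Origin: centre of the underside.
- tape: Bystander: roll of blue tape lying flat, 96 outside diameter, 25 high, beyond the lid. Origin: centre of the underside.
- board: Bystander: dark walnut board 100 x 240 x 14 lying flat beyond the box. Origin: centre of the underside.
Things that resemble listed ones, but are neither listed nor needed, are in the scene too. What is shaped like the pack3 but green or white is not meant. What is shaped like the pack5 but turquoise is not meant.

How it is judged (in metres and radians):
On the way, in this order (a step that is already met when the one before it is completed fails the run):
1. every pack stands upright in the box, at rest (x of pack1 in the frame of box between -0.065 and 0.065 m and y of pack1 in the frame of box between -0.085 and 0.085 m and z of each of pack1, pack2, pack3, pack4, pack5 in the frame of box below 0.017 m and angle between each of pack1, pack2, pack3, pack4, pack5's own z axis and vertical below 0.12 rad and x of pack2 in the frame of box between -0.065 and 0.065 m and y of pack2 in the frame of box between -0.085 and 0.085 m and x of pack3 in the frame of box between -0.065 and 0.065 m and y of pack3 in the frame of box between -0.085 and 0.085 m and x of pack4 in the frame of box between -0.065 and 0.065 m and y of pack4 in the frame of box between -0.085 and 0.085 m and x of pack5 in the frame of box between -0.065 and 0.065 m and y of pack5 in the frame of box between -0.085 and 0.085 m and linear speed of each of pack1, pack2, pack3, pack4, pack5 below 0.05 m/s), for 0.2 s.
2. the lid lies flush on the rim over both pins (z of lid in the frame of box between 0.092 and 0.0985 m and horizontal distance between lid and box below 0.006 m and angle between lid's own z axis and vertical below 0.02 rad and angle between the y axis of lid and the y axis of box, either way round below 0.08 rad), for 0.3 s.
3. the key has found the hidden position and sunk in (value of joint key_push above 0.007 m), for 0.1 s.
At the end, for the whole second after the job is handed in: Every pack stands upright (within 0.12 rad) on the floor of the box; the lid is flush on the rim (within 2.5 mm, centred within 6 mm, tilt under 0.02 rad); the key is sunk in by more than 7 mm and turned beyond 1.15 rad; all released (all of step 2 and x of pack1 in the frame of box between -0.065 and 0.065 m and y of pack1 in the frame of box between -0.085 and 0.085 m and z of each of pack1, pack2, pack3, pack4, pack5 in the frame of box below 0.017 m and angle between each of pack1, pack2, pack3, pack4, pack5's own z axis and vertical below 0.12 rad and x of pack2 in the frame of box between -0.065 and 0.065 m and y of pack2 in the frame of box between -0.085 and 0.085 m and x of pack3 in the frame of box between -0.065 and 0.065 m and y of pack3 in the frame of box between -0.085 and 0.085 m and x of pack4 in the frame of box between -0.065 and 0.065 m and y of pack4 in the frame of box between -0.085 and 0.085 m and x of pack5 in the frame of box between -0.065 and 0.065 m and y of pack5 in the frame of box between -0.085 and 0.085 m and value of joint key_push above 0.007 m and value of joint key_turn above 1.15 rad and linear speed of lid below 0.02 m/s); the robot touches nothing.
It fails at once if the drill, the tape roll or the board is moved more than 3 cm (distance of any of drill, tape, board from where it was at the start of the episode above 0.03 m).
It fails at once if the lid is dropped onto the box (faster than 0.5 m/s just above the rim) (horizontal distance between lid and box below 0.06 m and z of lid in the frame of box between 0.101 and 0.15 m and linear speed of lid above 0.5 m/s).
It fails at once if a pack is dropped into the box (faster than 0.7 m/s inside it) ((x of pack1 in the frame of box between -0.065 and 0.065 m and y of pack1 in the frame of box between -0.085 and 0.085 m and z of pack1 in the frame of box between 0.02 and 0.07 m and linear speed of pack1 above 0.7 m/s) or (x of pack2 in the frame of box between -0.065 and 0.065 m and y of pack2 in the frame of box between -0.085 and 0.085 m and z of pack2 in the frame of box between 0.02 and 0.07 m and linear speed of pack2 above 0.7 m/s) or (x of pack3 in the frame of box between -0.065 and 0.065 m and y of pack3 in the frame of box between -0.085 and 0.085 m and z of pack3 in the frame of box between 0.02 and 0.07 m and linear speed of pack3 above 0.7 m/s) or (x of pack4 in the frame of box between -0.065 and 0.065 m and y of pack4 in the frame of box between -0.085 and 0.085 m and z of pack4 in the frame of box between 0.02 and 0.07 m and linear speed of pack4 above 0.7 m/s) or (x of pack5 in the frame of box between -0.065 and 0.065 m and y of pack5 in the frame of box between -0.085 and 0.085 m and z of pack5 in the frame of box between 0.02 and 0.07 m and linear speed of pack5 above 0.7 m/s)).
Of pack1, pack2, pack3, pack4, pack5 only 3 to 5 are there at a start; the rules pass over those that are not, and their reading is None.
At some moment in a run one of pack1, pack2, pack3, pack4, pack5, lid may be knocked a few centimetres aside while the robot is not near it.
It also fails if it takes over 210 s, if anything falls off the work surface, if the arm or the gripper's body presses on something with over 40 N, if the wrist force passes 120 N, or if a joint passes its speed limit or range.

## Working session

There is one attempt and no reset: what is moved stays moved. The work goes in short steps, Python scripts to look and compute and a shell command to move; the robot and the scene stay as the last step left them, time stands still between calls to the robot, and variables do not carry over. Pictures are saved under pics/ and viewed, at most 17 in all, crops included, and the job is handed in when it is done.

```bash
ls; mkdir -p pics; python3 - <<'E'
from station import bot, viewer
import cv2,numpy as np
for n in("top","side"):
    c=viewer.read_camera(n); cv2.imwrite(f"pics/{n}0.png",c["frame"][:,:,::-1]); np.savez(n+"0.npz",**c)
    print(n,c["mtx"].round(1).tolist(),c["R"].round(3).tolist(),c["t"].round(1).tolist())
print(bot.read_state())
E
```

```text
pics
top [[400.7, 0.0, 280.8], [0.0, 400.7, 209.2], [0.0, 0.0, 1.0]] [[-0.005, -1.0, -0.014], [-0.989, 0.007, -0.147], [0.147, 0.013, -0.989]] [24.8, 577.4, 1176.7]
side [[458.1, 0.0, 273.7], [0.0, 458.1, 206.4], [0.0, 0.0, 1.0]] [[-0.92, -0.391, 0.016], [-0.281, 0.633, -0.721], [0.272, -0.668, -0.693]] [533.0, 240.6, 1200.9]
{'time': 0.1, 'joint_positions': array([-1.31542100e+00,  3.53593447e-01,  1.63406551e+00, -7.78261823e-06,
        1.15520743e+00, -2.39211517e-03]), 'qd': array([-0.00072864, -0.00041572, -0.00161583,  0.00093459,  0.00126614,
       -0.00235529]), 'effort': array([ 1.35150194e-04, -6.06353617e+01, -3.42819750e+01, -4.64206414e-05,
        4.09551096e-03, -4.74116234e-05]), 'tcp_pos': array([ 159.21073625, -603.89842307,  204.92522692]), 'tcp_rot': array([ 9.91705580e-01,  1.28528737e-01, -8.38741841e-05, -6.31328769e-04]), 'force': array([-0.68641529, -0.08459661, -0.40120126]), 'wrist_torque': array([ 0.02618233,  0.00925502, -0.01418153]), 'finger_force': 0.0, 'opening': 85.29029869181339}
```

View pics/top0.png

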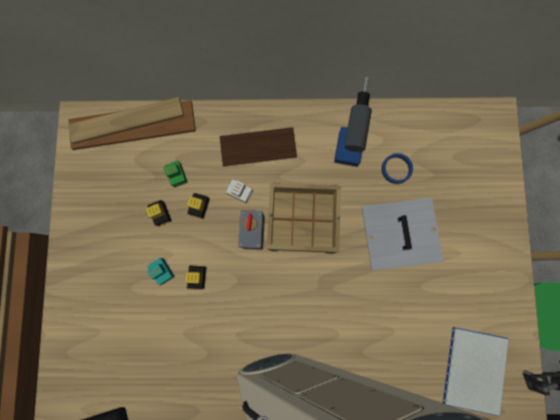

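View pics/side0.png

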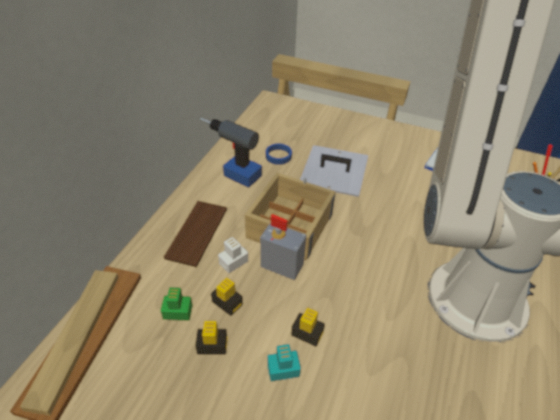

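The top view shows three yellow packs, at (158,212), (198,205) and (196,277). The box is centred at about (304,218), the lock is at (251,228), and the lid is at (402,234) with its handle at (405,232). Next I'll enlarge the work area.

```bash
cat > h.py <<'E'
import numpy as np, cv2
def cam(n,live=True,tag=None):
    if live:
        from station import viewer
        return viewer.read_camera(n)
    return dict(np.load(tag))
def ray(c,uv,z):
    uv=np.atleast_2d(np.asarray(uv,float)); R,t=c["R"],c["t"]
    C=-R.T@t; d=np.c_[(uv-c["mtx"][:2,2])/c["mtx"][0,0],np.ones(len(uv))]@R
    return (C+d*((z-C[2])/d[:,2])[:,None])[:,:2]
def proj(c,X):
    p=np.atleast_2d(X)@c["R"].T+c["t"]; return p[:,:2]/p[:,2:]*c["mtx"][0,0]+c["mtx"][:2,2]
def tri(cs,uvs):
    A=[];b=[]
    for c,(u,v) in zip(cs,uvs):
        R,t=c["R"],c["t"]; K=c["mtx"]
        for k,m,w in((0,K[0,2],u),(1,K[1,2],v)):
            r=R[k]*K[0,0]-(w-m)*R[2]; A.append(r); b.append(-(t[k]*K[0,0]-(w-m)*t[2]))
    return np.linalg.lstsq(np.array(A),np.array(b),rcond=None)[0]
def blobs(c,lo,hi,mn=15):
    h=cv2.cvtColor(c["frame"],cv2.COLOR_RGB2HSV); m=cv2.inRange(h,lo,hi)
    cn=cv2.findContours(m,cv2.RETR_EXTERNAL,cv2.CHAIN_APPROX_NONE)[0]
    return [k for k in cn if cv2.contourArea(k)>=mn]
E
python3 - <<'E'
from h import *
T=cam("top",0,"top0.npz");S=cam("side",0,"side0.npz")
for n,c in(("top",T),("side",S)):
    print(n,"C",(-c["R"].T@c["t"]).round())
    for nm,lo,hi in(("yel",(22,150,110),(32,255,255)),("red",(0,180,120),(6,255,255))):
        for k in blobs(c,lo,hi,6):
            r=cv2.minAreaRect(k);print(nm,np.round(r[0],1),np.round(r[1],1),round(r[2]),ray(c,r[0],82 if nm=="yel" else 167).round())
f=T["frame"][:,:,::-1]
cv2.imwrite("pics/t1.png",cv2.resize(f[155:295,140:340],None,fx=4,fy=4,interpolation=cv2.INTER_CUBIC))
cv2.imwrite("pics/t2.png",cv2.resize(f[150:290,258:458],None,fx=4,fy=4,interpolation=cv2.INTER_CUBIC))
E
```

```text
top C [ 399.    6. 1249.]
yel [192. 277.] [10. 12.] 90 [[376. 278.]]
yel [153.3 210.1] [ 9.8 13. ] 67 [[572. 398.]]
yel [194.2 202.4] [12.6 10.1] 18 [[594. 277.]]
red [248.6 221. ] [ 2.5 14.3] 7 [[527. 108.]]
side C [232. 858. 997.]
yel [209. 332.] [22. 14.] 90 [[565. 408.]]
yel [307.7 319.6] [15.4 22.7] 24 [[373. 289.]]
yel [225.5 289. ] [16.3 20.5] 45 [[585. 289.]]
red [278.4 221.7] [17.4  9.8] 27 [[525. 104.]]
red [546.6 159. ] [ 2.2 26.9] 13 [[-106. -459.]]
```

View pics/t1.png

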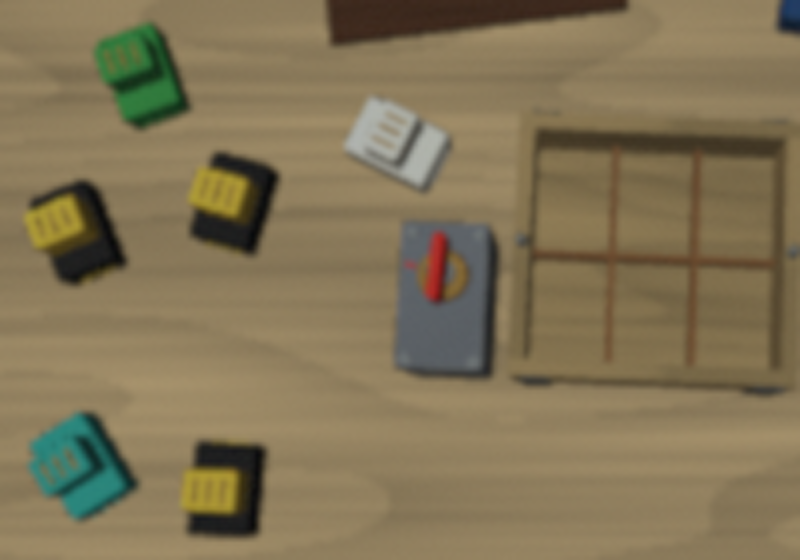

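View pics/t2.png

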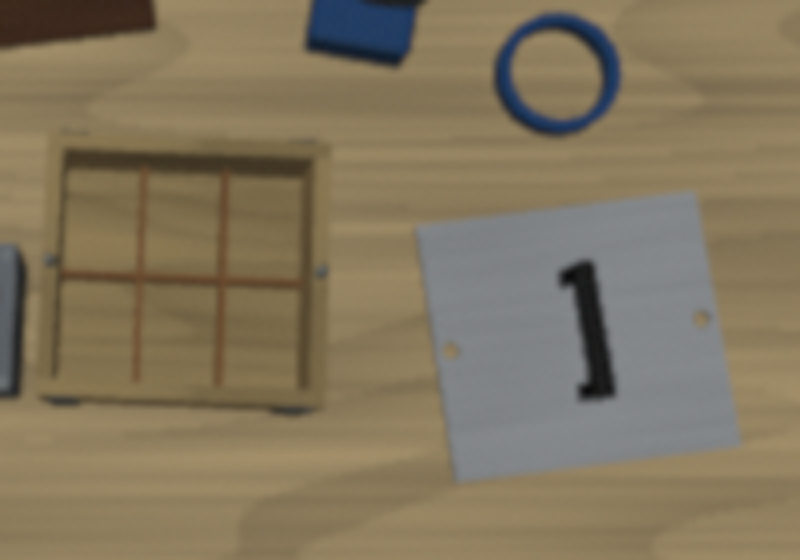

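The crops show three yellow/black packs, box rim corners at t1 (524,112) and (511,378) and at t2 (330,145) and (323,408), and pins at t1 (522,240) and t2 (321,270). The lid holes are at t2 (451,350) and (701,319), and the key bow is at t1 (437,267).

```bash
cat >> h.py <<'E'
def plan(x,y,z,phi):   # shift/turn in tool axes from the present pose (tool down); phi = world angle of tool x, deg
    from station import bot
    from scipy.spatial.transform import Rotation as Ro
    s=bot.read_state(); R0=Ro.from_quat(s["tcp_rot"]); d=R0.inv().apply(np.array([x,y,z])-s["tcp_pos"])
    c,n=np.cos(np.radians(phi)),np.sin(np.radians(phi))
    R1=Ro.from_matrix(np.array([[c,n,0],[n,-c,0],[0,0,-1.]]).T); rv=(R0.inv()*R1).as_rotvec()
    print("tcp",s["tcp_pos"].round(1),"phi %.1f"%np.degrees(np.arctan2(R0.as_matrix()[1,0],R0.as_matrix()[0,0])),"t%.1f"%s["time"],"f",s["force"].round(1),"op %.1f"%s["opening"],"-> shift",d.round(1),"turn",rv.round(3))
def packs(T):
    for k in blobs(T,(22,150,110),(32,255,255),30):
        r=cv2.minAreaRect(k); M=cv2.moments(k); u=(M["m10"]/M["m00"],M["m01"]/M["m00"])
        b=ray(T,cv2.boxPoints(r),82); e=[b[1]-b[0],b[2]-b[1]]; e=min(e,key=np.linalg.norm)
        print("pack",ray(T,u,82)[0].round(1),"yaw %.0f"%((np.degrees(np.arctan2(e[1],e[0]))+90)%180-90),np.round(r[1],1))
E
python3 - <<'E'
from h import *
T=cam("top",0,"top0.npz");S=cam("side",0,"side0.npz")
t1=lambda p:((np.array(p)+.5)/4-.5)+[140,155]
t2=lambda p:((np.array(p)+.5)/4-.5)+[258,150]
B=ray(T,[t1((524,112)),t1((511,378)),t2((330,145)),t2((323,408))],96)
print("rim",B.round(1),"c",B.mean(0).round(1))
P=ray(T,[t1((522,240)),t2((321,270))],108);print("pins",P.round(1),P.mean(0).round(1),np.degrees(np.arctan2(*(-(P[0]-P[1])[0],(P[0]-P[1])[1]))),np.linalg.norm(P[0]-P[1]))
L=ray(T,[t2((451,350)),t2((701,319))],5);print("holes",L.round(1),L.mean(0).round(1),np.degrees(np.arctan2(-(L[0]-L[1])[0],(L[0]-L[1])[1])),np.linalg.norm(L[0]-L[1]))
print("handle",ray(T,t2((588,331)),58).round(1))
C=ray(T,[t2(p) for p in((416,226),(697,192),(741,443),(457,482))],8);print("lid c",C.mean(0).round(1))
packs(T)
E
```

```text
rim [[ 648.8   50.2]
 [ 454.2   59.8]
 [ 637.5 -153.4]
 [ 445.9 -143.3]] c [546.6 -46.7]
pins [[ 552.3   51.3]
 [ 543.8 -142.9]] [548.1 -45.8] -2.51064772779021 194.37708034799292
holes [[ 493.8 -255.2]
 [ 516.7 -449.3]] [ 505.3 -352.2] 6.730437914455811 195.4009878252108
handle [[ 503.3 -345.9]]
lid c [ 505.2 -352.5]
pack [375.8 277.5] yaw 1 [10. 12.]
pack [571.7 397.8] yaw 25 [ 9.8 13. ]
pack [593.7 276.9] yaw -17 [12.6 10.1]
```

```bash
python3 -c "
from h import *
plan(430,-200,300,60);plan(376,278,130,89)"
```

```text
tcp [ 159.2 -603.9  204.9] phi 14.8 t0.1 f [-0.7 -0.1 -0.4] op 85.3 -> shift [ 364.8 -321.6  -94.7] turn [-0.001 -0.    -0.789]
tcp [ 159.2 -603.9  204.9] phi 14.8 t0.1 f [-0.7 -0.1 -0.4] op 85.3 -> shift [ 434.4 -797.4   75.9] turn [-1.000e-03 -1.000e-03 -1.296e+00]
```

```bash
python3 -m jog '[70,70,-62,-30,0,0,-0.15,70,140,-124,-60,0,0,-0.3,70,210,-186,-90,0,0,-0.45,70,250,-225,-95,0,0,-0.6,70,290,-255,-95,0,0,-0.75]'; python3 -c "
from h import *
plan(420,100,250,85);plan(376,278,130,89)"
```

```text
time: 0.72
tcp_pos: [327.1, -352.3, 287.7]
tcp_rot: [0.875, 0.485, 0.0, 0.0]
force: [1.2, 0.0, -0.1]
opening: 70.1
finger_force: 0.0
tcp [ 327.1 -352.3  287.7] phi 58.0 t0.7 f [ 1.2  0.  -0.1] op 70.1 -> shift [ 432.8 -160.9   37.6] turn [ 0.001  0.    -0.471]
tcp [ 327.1 -352.3  287.7] phi 58.0 t0.7 f [ 1.2  0.  -0.1] op 70.1 -> shift [ 560.4 -292.7  157.5] turn [ 0.001  0.    -0.541]
```

```bash
python3 -m jog '[70,0,0,0,0,0,0]'; python3 -m jog '[70,0,0,0,0,0,0]'; python3 -c "
from h import *
plan(420,100,250,85);plan(376,278,130,89)"
```

```text
time: 0.85
tcp_pos: [328.4, -351.0, 287.9]
tcp_rot: [0.874, 0.486, 0.001, 0.0]
force: [-0.1, -0.4, 0.3]
opening: 70.0
finger_force: 0.0
time: 0.98
tcp_pos: [326.3, -353.9, 287.0]
tcp_rot: [0.876, 0.483, -0.0, 0.0]
force: [-0.6, -0.9, -0.2]
opening: 70.2
finger_force: 0.0
tcp [ 326.3 -353.9  287. ] phi 57.7 t1.0 f [-0.6 -0.9 -0.2] op 70.2 -> shift [ 433.9 -163.    36.8] turn [-0.     0.    -0.476]
tcp [ 326.3 -353.9  287. ] phi 57.7 t1.0 f [-0.6 -0.9 -0.2] op 70.2 -> shift [ 561.  -295.1  156.8] turn [-0.     0.    -0.545]
```

```bash
python3 -m jog '[70,434,-163,37,0,0,-0.476,70,434,-163,37,0,0,-0.476,70,434,-163,37,0,0,-0.476,70,434,-163,37,0,0,-0.476,70,434,-163,37,0,0,-0.476]'; python3 -c "
from h import *
plan(376,278,130,89)"
```

```text
time: 1.6
tcp_pos: [389.5, -48.4, 262.0]
tcp_rot: [0.738, 0.674, -0.0, 0.0]
force: [0.9, -0.2, 1.0]
opening: 70.0
finger_force: 0.0
tcp [389.5 -48.4 262. ] phi 84.8 t1.6 f [ 0.9 -0.2  1. ] op 70.0 -> shift [323.9 -43.1 131.8] turn [ 0.     0.    -0.073]
```

```bash
python3 -m jog '[70,324,-43,100,0,0,-0.073,70,324,-43,100,0,0,-0.073,70,324,-43,100,0,0,-0.073,70,324,-43,100,0,0,-0.073,70,324,-43,100,0,0,-0.073]'; python3 -m jog '[70,0,0,0,0,0,0,70,0,0,0,0,0,0,70,0,0,0,0,0,0]'; python3 - <<'E'
from h import *
T=cam("top");S=cam("side");packs(T)
plan(376,278,130,89)
cv2.imwrite("pics/t3.png",np.hstack([cv2.resize(c["frame"][150:360,a:a+140],None,fx=2.8,fy=2.8,interpolation=2) for c,a in((T,130),(S,220))])[:,:,::-1])
E
```

```text
time: 2.22
tcp_pos: [376.6, 250.5, 169.9]
tcp_rot: [0.713, 0.701, -0.0, 0.0]
force: [1.5, 0.6, 0.6]
opening: 69.9
finger_force: 0.0
time: 2.6
tcp_pos: [376.6, 248.2, 171.0]
tcp_rot: [0.713, 0.701, 0.0, 0.0]
force: [0.1, -0.6, -0.3]
opening: 69.9
finger_force: 0.0
pack [571.8 397.9] yaw 25 [10. 13.]
pack [593.7 277. ] yaw -17 [12.6 10.4]
tcp [376.6 248.5 171.2] phi 89.1 t2.7 f [-0.2  0.3  0.2] op 69.7 -> shift [29.5 -1.1 41.3] turn [ 0.001 -0.     0.001]
```

View pics/t3.png

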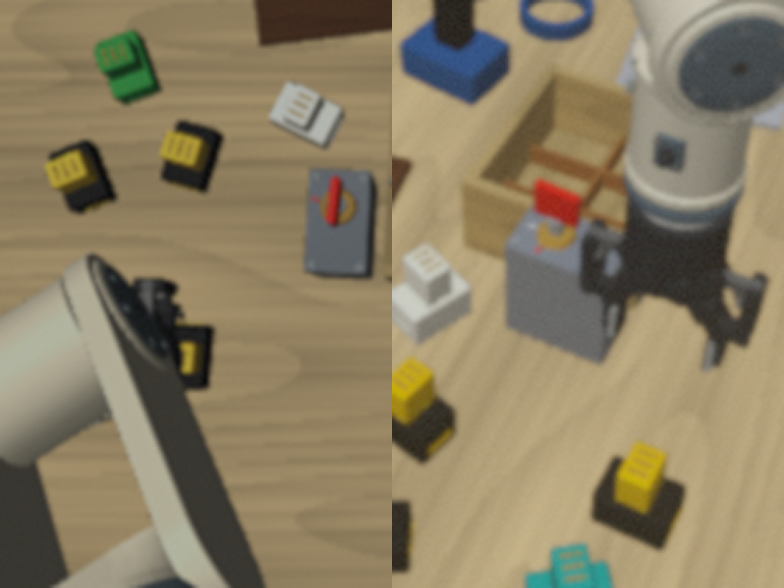

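The gripper is above pack A (top crop 190,355), with the fingers straddling its x. Only three yellow packs are present. Next I descend and grip.

```bash
python3 -m jog '[70,30,-1,41,0,0,0,70,30,-1,70,0,0,0,70,30,-1,95,0,0,0,70,30,-1,115,0,0,0,70,30,-1,123,0,0,0]' 40; python3 -m jog '[70,0,0,0,0,0,0,25,0,0,0,0,0,0,25,0,0,0,0,0,0,25,0,0,0,0,0,0,25,0,0,0,0,0,0]' 40; python3 -c "
from h import *
plan(376,278,48,89)"
```

```text
time: 3.32
tcp_pos: [375.4, 278.8, 47.3]
tcp_rot: [0.713, 0.702, -0.001, -0.0]
force: [-0.3, -1.1, 0.1]
opening: 70.0
finger_force: 0.0
time: 3.95
tcp_pos: [375.6, 280.0, 48.6]
tcp_rot: [0.712, 0.702, 0.0, 0.0]
force: [-2.5, -0.4, 6.4]
opening: 29.2
finger_force: 38.3
tcp [375.6 280.   48.6] phi 89.2 t4.0 f [-2.5 -0.4  6.4] op 29.2 -> shift [-2.   0.5  0.6] turn [ 0.001 -0.001  0.004]
```

```bash
python3 -m jog '[25,0,0,-20,0,0,0,25,0,0,-60,0,0,0,25,0,0,-110,0,0,0,25,0,0,-165,0,0,0,25,0,0,-215,0,0,0]' 60; python3 -m jog '[25,0,0,0,0,0,0]'; python3 - <<'E'
from h import *
plan(440,80,265,87.3);plan(500.9,-107.1,265,87.3)
S=cam("side");cv2.imwrite("pics/s4.png",cv2.resize(S["frame"][100:400,150:450],None,fx=2,fy=2)[:,:,::-1])
E
```

```text
time: 4.58
tcp_pos: [375.1, 279.5, 265.0]
tcp_rot: [0.712, 0.702, 0.0, 0.0]
force: [1.2, 0.6, -3.6]
opening: 28.3
finger_force: 59.1
time: 4.7
tcp_pos: [377.1, 281.1, 266.8]
tcp_rot: [0.712, 0.702, 0.004, 0.001]
force: [0.0, 0.5, -2.7]
opening: 28.2
finger_force: 59.1
tcp [377.1 281.1 266.8] phi 89.2 t4.7 f [ 0.   0.5 -2.7] op 28.2 -> shift [-200.2   65.7    1.3] turn [ 0.006 -0.005  0.033]
tcp [377.1 281.1 266.8] phi 89.2 t4.7 f [ 0.   0.5 -2.7] op 28.2 -> shift [-386.4  129.1    0.8] turn [ 0.006 -0.005  0.033]
```

View pics/s4.png

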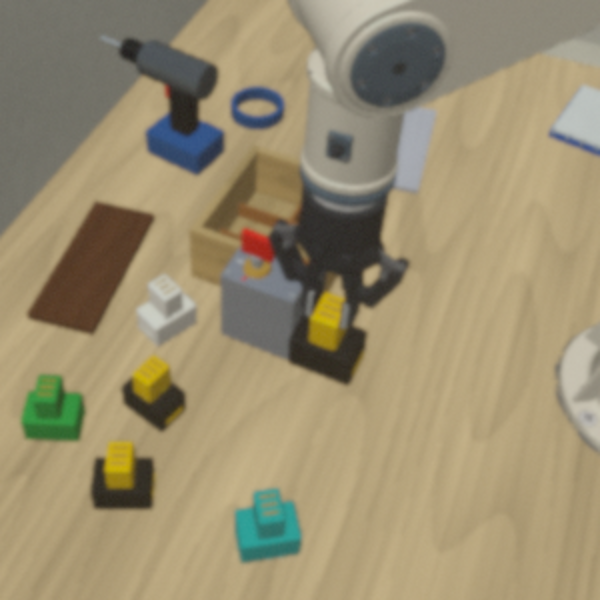

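The pack hangs upright in the gripper (crop 330,335). I carry it to bay 1.

```bash
python3 -m jog '[25,-386,129,1,0,0,0.033,25,-386,129,1,0,0,0.033,25,-386,129,1,0,0,0.033,25,-386,129,1,0,0,0.033,25,-386,129,1,0,0,0.033]'; python3 -c "
from h import *
plan(500.9,-106,265,87.3)"
```

```text
time: 5.38
tcp_pos: [469.3, -19.9, 260.1]
tcp_rot: [0.724, 0.69, -0.001, -0.001]
force: [1.7, 0.4, -1.7]
opening: 28.1
finger_force: 61.3
tcp [469.3 -19.9 260.1] phi 87.3 t5.4 f [ 1.7  0.4 -1.7] op 28.1 -> shift [-84.5  35.6  -5. ] turn [-0.003 -0.     0.   ]
```

```bash
python3 -m jog '[25,-84,36,0,0,0,0,25,-84,36,0,0,0,0,25,-84,36,20,0,0,0,25,-84,36,60,0,0,0,25,-84,36,90,0,0,0]';python3 -m jog '[25,0,0,0,0,0,0,25,0,0,0,0,0,0]'; python3 - <<'E'
from h import *
plan(500.9,-106,70,87.3)
T=cam("top");S=cam("side")
cv2.imwrite("pics/t5.png",np.hstack([cv2.resize(c["frame"][b:b+140,a:a+133],None,fx=3,fy=3,interpolation=2) for c,a,b in((T,235,155),(S,220,150))])[:,:,::-1])
E
```

```text
time: 6.0
tcp_pos: [500.0, -103.3, 168.5]
tcp_rot: [0.724, 0.69, -0.001, -0.002]
force: [-0.4, -0.1, -3.5]
opening: 28.1
finger_force: 61.2
time: 6.25
tcp_pos: [502.2, -103.6, 172.1]
tcp_rot: [0.724, 0.69, -0.0, -0.0]
force: [0.0, -0.1, -2.6]
opening: 28.3
finger_force: 61.3
tcp [ 502.2 -103.6  172.1] phi 87.3 t6.2 f [ 0.  -0.1 -2.6] op 28.3 -> shift [ -2.5  -1.2 102.1] turn [-0.001 -0.     0.   ]
```

View pics/t5.png

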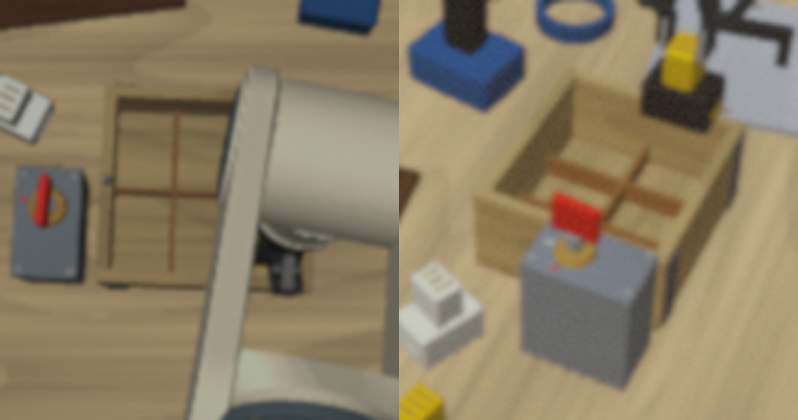

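The pack hangs over the near right bay (side panel about 683,90) and looks clear of the walls. Lowering.

```bash
python3 -m jog '[25,-2,-1,40,0,0,0,25,-2,-1,80,0,0,0,25,-2,-1,96,0,0,0,25,-2,-1,103,0,0,0,25,-2,-1,105,0,0,0]'; python3 -m jog '[25,0,0,2,0,0,0,25,0,0,2,0,0,0]';python3 -m jog '[25,0,0,2,0,0,0,25,0,0,2,0,0,0]';python3 -m jog '[25,0,0,2,0,0,0,25,0,0,2,0,0,0]'
```

```text
time: 6.98
tcp_pos: [502.1, -105.7, 67.9]
tcp_rot: [0.724, 0.69, 0.0, 0.001]
force: [-0.4, 0.5, -2.2]
opening: 28.0
finger_force: 61.2
time: 7.22
tcp_pos: [501.6, -105.7, 65.7]
tcp_rot: [0.724, 0.69, 0.0, 0.0]
force: [-0.1, -0.0, -2.9]
opening: 28.0
finger_force: 61.2
time: 7.48
tcp_pos: [501.1, -105.6, 63.1]
tcp_rot: [0.724, 0.69, 0.0, -0.0]
force: [0.2, -0.0, -2.1]
opening: 27.9
finger_force: 61.3
time: 7.72
tcp_pos: [501.3, -105.3, 61.5]
tcp_rot: [0.724, 0.69, 0.0, -0.0]
force: [-2.4, 2.2, 5.0]
opening: 28.1
finger_force: 62.2
```

```bash
python3 -m jog '[44,0,0,0,0,0,0,44,0,0,0,0,0,0,44,0,0,-10,0,0,0,44,0,0,-50,0,0,0,44,0,0,-100,0,0,0]'; python3 -m jog '[70,0,0,-60,0,0,0,70,0,0,-120,0,0,0,70,0,0,-130,0,0,0,70,0,0,-130,0,0,0]'; python3 - <<'E'
from h import *
plan(593,277,250,73);T=cam("top");packs(T)
S=cam("side")
for k in blobs(S,(22,150,110),(32,255,255),30): print(cv2.minAreaRect(k))
print(proj(S,[500.9,-107.1,94]))
E
```

```text
time: 8.35
tcp_pos: [500.5, -105.5, 162.1]
tcp_rot: [0.724, 0.69, -0.0, -0.001]
force: [0.7, -0.4, 0.5]
opening: 44.1
finger_force: 0.0
time: 8.85
tcp_pos: [501.3, -105.6, 291.8]
tcp_rot: [0.724, 0.69, 0.0, 0.001]
force: [0.0, -0.3, -1.6]
opening: 69.9
finger_force: 0.0
tcp [ 501.3 -105.6  291.8] phi 87.3 t8.8 f [ 0.  -0.3 -1.6] op 69.9 -> shift [386.5  73.5  41.8] turn [0.002 0.    0.25 ]
pack [571.7 397.8] yaw 25 [ 9.8 13. ]
pack [593.7 276.9] yaw -17 [12.6 10.1]
((209.0, 332.0), (22.0, 14.0), 90.0)
((225.5, 289.0), (16.263456344604492, 20.50609588623047), 45.0)
((312.3000183105469, 198.89999389648438), (12.969193458557129, 19.230182647705078), 26.56505012512207)
[[312.99452479 194.20141291]]
```

```bash
python3 -m jog '[70,387,73,40,0,0,0.25,70,387,73,40,0,0,0.25,70,387,73,40,0,0,0.25,70,387,73,40,0,0,0.25,70,387,73,40,0,0,0.25]'; python3 -m jog '[70,0,0,0,0,0,0]'; python3 -c "
from h import *
plan(593.7,277,48,73)"
```

```text
time: 9.57
tcp_pos: [570.9, 192.1, 257.8]
tcp_rot: [0.804, 0.595, -0.002, -0.0]
force: [0.6, -0.9, 0.1]
opening: 69.9
finger_force: 0.0
time: 9.7
tcp_pos: [570.7, 194.0, 256.9]
tcp_rot: [0.803, 0.596, -0.002, -0.001]
force: [-0.3, -1.0, -0.1]
opening: 69.9
finger_force: 0.0
tcp [570.7 194.  256.9] phi 73.2 t9.7 f [-0.3 -1.  -0.1] op 69.9 -> shift [ 86.5  -1.1 208.8] turn [-0.004  0.002  0.004]
```

```bash
python3 -m jog '[70,62,-1,10,0,0,0,70,87,-1,50,0,0,0,70,87,-1,90,0,0,0,70,87,-1,120,0,0,0,70,87,-1,120,0,0,0]'; python3 -m jog '[70,0,0,40,0,0,0,70,0,0,75,0,0,0,70,0,0,88,0,0,0,70,0,0,88,0,0,0]' 40; python3 -c "
from h import *
plan(593.7,277,48,73)"
```

```text
time: 10.32
tcp_pos: [593.5, 271.9, 136.3]
tcp_rot: [0.804, 0.595, -0.004, -0.001]
force: [-0.0, 0.1, 0.4]
opening: 70.3
finger_force: 0.0
time: 10.82
tcp_pos: [596.3, 273.5, 52.4]
tcp_rot: [0.804, 0.595, -0.0, -0.0]
force: [0.2, -0.1, 0.4]
opening: 70.1
finger_force: 0.0
tcp [596.3 273.5  52.4] phi 73.0 t10.8 f [ 0.2 -0.1  0.4] op 70.1 -> shift [ 2.6 -3.5  4.4] turn [-0.     0.    -0.001]
```

```bash
python3 -m jog '[70,3,-2,3,0,0,0,70,3,-2,3,0,0,0]'; python3 -m jog '[25,0,0,0,0,0,0,25,0,0,0,0,0,0,25,0,0,0,0,0,0,25,0,0,0,0,0,0]' 50; python3 -c "
from h import *
plan(593.7,277,48,73)"; python3 -m jog '[25,0,0,-20,0,0,0,25,0,0,-60,0,0,0,25,0,0,-110,0,0,0,25,0,0,-165,0,0,0,25,0,0,-215,0,0,0]' 60; python3 -m jog '[25,0,0,0,0,0,0]';  python3 -c "
from h import *
plan(588,-110.5,265,87.3)"
```

```text
time: 11.08
tcp_pos: [595.7, 277.9, 50.3]
tcp_rot: [0.804, 0.595, 0.001, 0.0]
force: [-0.6, -0.3, -1.6]
opening: 70.0
finger_force: 0.0
time: 11.58
tcp_pos: [595.1, 277.5, 49.8]
tcp_rot: [0.804, 0.595, 0.0, -0.0]
force: [-2.8, 0.7, 6.3]
opening: 27.9
finger_force: 49.3
tcp [595.1 277.5  49.8] phi 73.0 t11.6 f [-2.8  0.7  6.3] op 27.9 -> shift [-0.9 -1.2  1.8] turn [-0. -0. -0.]
time: 12.2
tcp_pos: [595.0, 277.1, 267.1]
tcp_rot: [0.804, 0.595, 0.0, 0.0]
force: [1.0, 0.2, -4.3]
opening: 28.1
finger_force: 59.8
time: 12.32
tcp_pos: [597.3, 278.2, 270.1]
tcp_rot: [0.804, 0.595, 0.004, 0.001]
force: [0.6, 0.4, -4.2]
opening: 27.8
finger_force: 59.8
tcp [597.3 278.2 270.1] phi 73.0 t12.3 f [ 0.6  0.4 -4.2] op 27.8 -> shift [-374.4  104.8    3.6] turn [ 0.007 -0.005 -0.25 ]
```

```bash
python3 -m jog '[25,-374,105,3,0,0,-0.25,25,-374,105,3,0,0,-0.25,25,-374,105,3,0,0,-0.25,25,-374,105,3,0,0,-0.25,25,-374,105,3,0,0,-0.25]';python3 -m jog '[25,0,0,0,0,0,0]';  python3 -c "
from h import *
plan(588,-110.5,172,87.3)"
```

```text
time: 12.95
tcp_pos: [586.5, -36.7, 260.6]
tcp_rot: [0.723, 0.69, -0.001, -0.001]
force: [1.0, 0.6, -4.1]
opening: 27.8
finger_force: 59.9
time: 13.08
tcp_pos: [586.5, -39.1, 260.6]
tcp_rot: [0.725, 0.689, -0.001, -0.0]
force: [0.1, 0.7, -2.6]
opening: 27.9
finger_force: 59.9
tcp [586.5 -39.1 260.6] phi 87.0 t13.1 f [ 0.1  0.7 -2.6] op 27.9 -> shift [-71.1   5.4  88.6] turn [-0.002  0.001 -0.005]
```

```bash
python3 -m jog '[25,-50,4,0,0,0,-0.005,25,-71,5,20,0,0,-0.005,25,-71,5,50,0,0,-0.005,25,-71,5,88,0,0,-0.005,25,-71,5,88,0,0,-0.005]';python3 -m jog '[25,0,0,0,0,0,0,25,0,0,0,0,0,0]';  python3 -c "
from h import *
plan(588,-110.5,66,87.3)"
```

```text
time: 13.7
tcp_pos: [586.5, -104.7, 170.3]
tcp_rot: [0.722, 0.692, -0.002, -0.003]
force: [0.4, 0.3, -2.5]
opening: 27.9
finger_force: 60.4
time: 13.95
tcp_pos: [590.6, -105.8, 175.5]
tcp_rot: [0.722, 0.692, 0.001, 0.001]
force: [0.4, 0.7, -3.5]
opening: 27.7
finger_force: 60.4
tcp [ 590.6 -105.8  175.5] phi 87.6 t13.9 f [ 0.4  0.7 -3.5] op 27.7 -> shift [ -4.8  -2.7 109.5] turn [0.003 0.    0.005]
```

```bash
python3 -m jog '[25,-4,-1.5,30,0,0,0.005,25,-4,-1.5,70,0,0,0.005,25,-4,-1.5,95,0,0,0.005,25,-4,-1.5,105,0,0,0.005,25,-4,-1.5,107,0,0,0.005]'; python3 -m jog '[25,0,0,2,0,0,0,25,0,0,2,0,0,0]';python3 -m jog '[25,0,0,2,0,0,0,25,0,0,2,0,0,0]'
```

```text
time: 14.58
tcp_pos: [588.4, -109.9, 67.4]
tcp_rot: [0.723, 0.69, 0.0, 0.0]
force: [0.6, -0.1, -2.8]
opening: 27.9
finger_force: 60.3
time: 14.82
tcp_pos: [588.4, -110.0, 65.7]
tcp_rot: [0.724, 0.69, 0.0, 0.001]
force: [-1.0, -0.1, -3.7]
opening: 28.2
finger_force: 60.3
time: 15.08
tcp_pos: [587.9, -109.9, 62.9]
tcp_rot: [0.724, 0.69, 0.0, 0.0]
force: [-0.5, 0.1, -3.6]
opening: 28.1
finger_force: 60.4
```

```bash
python3 -m jog '[25,0,0,1.5,0,0,0,25,0,0,1.5,0,0,0]';python3 -m jog '[44,0,0,0,0,0,0,44,0,0,0,0,0,0,44,0,0,-10,0,0,0,44,0,0,-50,0,0,0,44,0,0,-100,0,0,0]'; python3 -m jog '[70,0,0,-60,0,0,0,70,0,0,-120,0,0,0,70,0,0,-130,0,0,0,70,0,0,-130,0,0,0]'; python3 - <<'E'
from h import *
T=cam("top");packs(T);plan(571.8,397.8,250,115)
S=cam("side")
for k in blobs(S,(22,150,110),(32,255,255),30): print(cv2.minAreaRect(k))
print(proj(S,[587.8,-111.2,94]))
E
```

```text
time: 15.32
tcp_pos: [587.9, -109.9, 61.9]
tcp_rot: [0.724, 0.69, 0.0, 0.0]
force: [-2.7, 1.6, 4.6]
opening: 27.9
finger_force: 61.3
time: 15.95
tcp_pos: [587.2, -109.7, 162.1]
tcp_rot: [0.724, 0.69, -0.0, -0.001]
force: [0.6, -0.9, 1.0]
opening: 43.8
finger_force: 0.0
time: 16.45
tcp_pos: [588.0, -109.9, 292.1]
tcp_rot: [0.724, 0.69, 0.0, 0.001]
force: [0.6, 0.1, -1.1]
opening: 70.1
finger_force: 0.0
pack [571.8 398.1] yaw 25 [ 9.7 12.9]
pack [ 586.9 -117.1] yaw 90 [10.  6.]
tcp [ 587.3 -109.8  290.6] phi 87.3 t16.5 f [ 0.7 -0.4 -0.6] op 70.0 -> shift [506.3 -39.3  40.7] turn [-0.001 -0.    -0.483]
((209.5, 332.0), (22.0, 15.0), 90.0)
((312.5, 199.0), (13.55575942993164, 18.94092559814453), 21.801406860351562)
((286.5, 190.0), (18.0, 13.0), 90.0)
[[286.02150886 185.39480982]]
```

Two packs are in. Now pack B.

```bash
python3 -m jog '[70,506,-39,40,0,0,-0.48,70,506,-39,40,0,0,-0.48,70,506,-39,40,0,0,-0.48,70,506,-39,40,0,0,-0.48,70,506,-39,40,0,0,-0.48]'; python3 -m jog '[70,0,0,0,0,0,0]'; python3 -c "
from h import *
plan(571.8,397.9,140,115)"
```

```text
time: 17.18
tcp_pos: [577.3, 203.2, 264.4]
tcp_rot: [0.539, 0.842, -0.001, -0.001]
force: [0.7, -0.1, -0.1]
opening: 69.8
finger_force: 0.0
time: 17.3
tcp_pos: [576.8, 205.3, 263.8]
tcp_rot: [0.537, 0.844, -0.001, -0.002]
force: [-0.7, -1.2, -0.7]
opening: 69.9
finger_force: 0.0
tcp [576.8 205.3 263.8] phi 115.1 t17.3 f [-0.7 -1.2 -0.7] op 69.9 -> shift [176.4  77.6 123.8] turn [-0.004 -0.001  0.001]
```

```bash
python3 -m jog '[70,50,22,20,0,0,0,70,110,48,40,0,0,0,70,176,78,60,0,0,0,70,176,78,100,0,0,0,70,176,78,124,0,0,0]'; python3 -m jog '[70,0,0,0,0,0,0,70,0,0,0,0,0,0]';python3 -c "
from h import *
plan(571.8,397.9,49,115)"
```

```text
time: 17.92
tcp_pos: [573.5, 393.7, 138.1]
tcp_rot: [0.538, 0.843, -0.003, -0.001]
force: [0.8, 0.1, -0.2]
opening: 70.0
finger_force: 0.0
time: 18.18
tcp_pos: [576.0, 393.4, 143.1]
tcp_rot: [0.539, 0.842, -0.0, 0.0]
force: [-0.3, -0.1, 0.5]
opening: 69.9
finger_force: 0.0
tcp [576.  393.4 143.1] phi 114.8 t18.2 f [-0.3 -0.1  0.5] op 69.9 -> shift [ 5.9 -1.9 94.1] turn [ 0.     0.    -0.004]
```

```bash
python3 -m jog '[70,5,-2,40,0,0,0,70,5,-2,75,0,0,0,70,5,-2,92,0,0,0,70,5,-2,92,0,0,0]'; python3 -m jog '[25,0,0,0,0,0,0,25,0,0,0,0,0,0,25,0,0,0,0,0,0,25,0,0,0,0,0,0]' 50; python3 -c "
from h import *
plan(571.8,397.9,48,115)"; python3 -m jog '[25,0,0,-20,0,0,0,25,0,0,-60,0,0,0,25,0,0,-110,0,0,0,25,0,0,-165,0,0,0,25,0,0,-215,0,0,0]' 60; python3 -m jog '[25,0,0,0,0,0,0]';  python3 -c "
from h import *
plan(590.8,-48,265,87.3)"
```

```text
time: 18.68
tcp_pos: [571.7, 397.3, 50.7]
tcp_rot: [0.539, 0.842, -0.0, -0.0]
force: [0.8, -0.5, 0.3]
opening: 69.9
finger_force: 0.0
time: 19.18
tcp_pos: [572.0, 398.1, 52.4]
tcp_rot: [0.539, 0.842, 0.001, 0.0]
force: [-1.8, -2.2, 7.2]
opening: 28.1
finger_force: 48.7
tcp [572.  398.1  52.4] phi 114.8 t19.2 f [-1.8 -2.2  7.2] op 28.1 -> shift [-0.1 -0.2  4.4] turn [ 0.001 -0.    -0.003]
time: 19.8
tcp_pos: [571.5, 397.7, 269.1]
tcp_rot: [0.539, 0.843, 0.001, 0.0]
force: [1.3, -0.2, -3.8]
opening: 27.3
finger_force: 59.6
time: 19.92
tcp_pos: [573.6, 399.2, 272.4]
tcp_rot: [0.539, 0.843, 0.004, 0.002]
force: [-1.0, 0.3, -2.6]
opening: 27.3
finger_force: 59.6
tcp [573.6 399.2 272.4] phi 114.8 t19.9 f [-1.   0.3 -2.6] op 27.3 -> shift [-413.1 -172.1    5.1] turn [ 0.009 -0.004  0.48 ]
```

```bash
python3 -m jog '[25,-413,-172,5,0,0,0.48,25,-413,-172,5,0,0,0.48,25,-413,-172,5,0,0,0.48,25,-413,-172,5,0,0,0.48,25,-413,-172,5,0,0,0.48]';python3 -m jog '[25,0,0,0,0,0,0]';  python3 -c "
from h import *
plan(590.8,-48,265,87.3)"
```

```text
time: 20.55
tcp_pos: [582.5, 83.4, 261.4]
tcp_rot: [0.723, 0.69, -0.001, -0.0]
force: [1.4, 0.1, -2.7]
opening: 27.5
finger_force: 59.9
time: 20.68
tcp_pos: [582.5, 81.1, 261.3]
tcp_rot: [0.725, 0.689, -0.001, -0.0]
force: [0.1, -0.0, -3.2]
opening: 27.3
finger_force: 59.9
tcp [582.5  81.1 261.3] phi 87.0 t20.7 f [ 0.1 -0.  -3.2] op 27.3 -> shift [-128.5   14.9   -3.5] turn [-0.002  0.002 -0.004]
```

```bash
python3 -m jog '[25,-50,6,0,0,0,-0.005,25,-100,12,0,0,0,-0.005,25,-128,15,10,0,0,-0.005,25,-128,15,50,0,0,-0.005,25,-128,15,88,0,0,-0.005]';python3 -m jog '[25,0,0,0,0,0,0,25,0,0,0,0,0,0]';  python3 -c "
from h import *
plan(590.8,-48,66,87.3)"
```

```text
time: 21.3
tcp_pos: [591.9, -42.9, 172.7]
tcp_rot: [0.722, 0.692, -0.0, -0.0]
force: [0.9, -0.5, -3.8]
opening: 27.3
finger_force: 59.9
time: 21.55
tcp_pos: [593.1, -42.7, 175.3]
tcp_rot: [0.722, 0.692, 0.0, 0.0]
force: [0.3, -0.1, -2.7]
opening: 27.3
finger_force: 60.2
tcp [593.1 -42.7 175.3] phi 87.6 t21.6 f [ 0.3 -0.1 -2.7] op 27.3 -> shift [ -5.4  -2.2 109.3] turn [ 0.001 -0.     0.006]
```

```bash
python3 -m jog '[25,-5,-2,30,0,0,0.006,25,-5,-2,70,0,0,0.006,25,-5,-2,95,0,0,0.006,25,-5,-2,103,0,0,0.006,25,-5,-2,106,0,0,0.006]'; python3 -m jog '[25,0,0,2,0,0,0,25,0,0,2,0,0,0]';python3 -m jog '[25,0,0,2,0,0,0,25,0,0,2,0,0,0]'
```

```text
time: 22.18
tcp_pos: [591.5, -47.9, 69.5]
tcp_rot: [0.724, 0.69, 0.001, 0.001]
force: [0.6, 0.8, -3.3]
opening: 27.5
finger_force: 60.2
time: 22.42
tcp_pos: [590.9, -48.0, 67.1]
tcp_rot: [0.724, 0.69, 0.0, 0.001]
force: [-0.6, -0.4, -3.7]
opening: 27.1
finger_force: 60.2
time: 22.68
tcp_pos: [590.7, -48.0, 64.7]
tcp_rot: [0.724, 0.69, 0.0, 0.0]
force: [-0.5, -0.2, -1.2]
opening: 27.3
finger_force: 60.7
```

```bash
python3 -m jog '[25,0,0,1.5,0,0,0,25,0,0,1.5,0,0,0]';python3 -m jog '[44,0,0,0,0,0,0,44,0,0,0,0,0,0,44,0,0,-10,0,0,0,44,0,0,-50,0,0,0,44,0,0,-100,0,0,0]'; python3 -m jog '[70,0,0,-60,0,0,0,70,-60,0,-90,0,0,0,70,-120,0,-100,0,0,0.1,70,-180,0,-100,0,0,0.25,70,-230,0,-100,0,0,0.4]'; python3 - <<'E'
from h import *
T=cam("top");S=cam("side");plan(505.3,-352.2,150,6.7)
np.savez("top1.npz",**T)
cv2.imwrite("pics/t6.png",np.hstack([cv2.resize(c["frame"][b:b+140,a:a+133],None,fx=3,fy=3,interpolation=2) for c,a,b in((T,225,155),(S,220,150))])[:,:,::-1])
E
```

```text
time: 22.92
tcp_pos: [590.6, -48.0, 64.4]
tcp_rot: [0.724, 0.69, 0.0, 0.0]
force: [-6.3, 1.3, 15.0]
opening: 27.4
finger_force: 62.6
time: 23.55
tcp_pos: [589.6, -48.0, 163.4]
tcp_rot: [0.724, 0.69, -0.001, -0.001]
force: [0.7, 0.0, 0.8]
opening: 44.1
finger_force: 0.0
time: 24.18
tcp_pos: [579.0, -280.1, 263.8]
tcp_rot: [0.848, 0.53, 0.0, 0.001]
force: [0.3, 0.1, -0.1]
opening: 70.3
finger_force: 0.0
tcp [ 578.6 -282.5  263.2] phi 63.9 t24.3 f [0.2 0.  0.4] op 69.8 -> shift [-94.7 -35.3 113.3] turn [0.002 0.001 0.998]
```

View pics/t6.png

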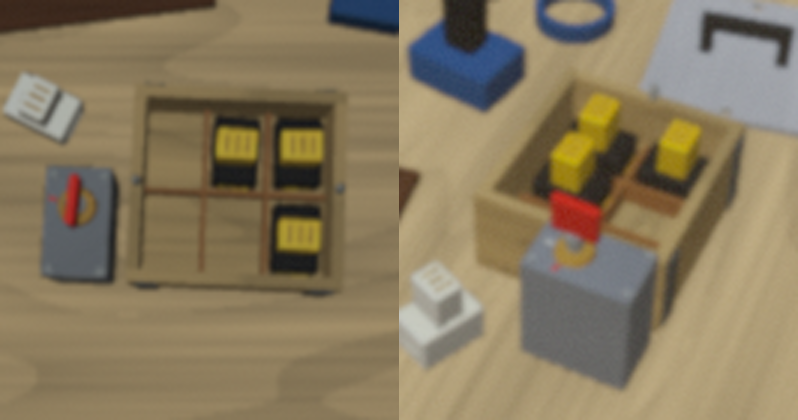

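All three packs sit in their bays (top panel 237,150; 302,150; 298,237). I check the lid for a knock and refine the pins.

```bash
python3 - <<'E'
from h import *
S0=cam("side",0,"side0.npz");T0=cam("top",0,"top0.npz");T1=cam("top",0,"top1.npz");S1=cam("side")
d=cv2.absdiff(S0["frame"],S1["frame"]).max(2);print("lid diff side",d[148:192,305:365].mean(), d[260:290,150:180].mean())
def dark(c,x0,x1,y0,y1,z):
    g=cv2.cvtColor(c["frame"],cv2.COLOR_RGB2GRAY)[y0:y1,x0:x1]; m=(g<60).astype(np.uint8)
    M=cv2.moments(m,True); return M["m00"],ray(c,(M["m10"]/M["m00"]+x0,M["m01"]/M["m00"]+y0),z).round(1)
print("handle",dark(T0,385,425,205,260,54))
for nm,T in(("0",T0),("1",T1)):
    h=cv2.cvtColor(T["frame"],cv2.COLOR_RGB2HSV)[...,1].astype(float)
    P=[]
    for u,v in((270.5,215),(338.2,217.5)):
        x0,y0=int(u)-4,int(v)-4; w=np.clip(h[y0:y0+9,x0:x0+9].max()*.75-h[y0:y0+9,x0:x0+9],0,None)
        yy,xx=np.mgrid[y0:y0+9,x0:x0+9]; P.append((round((w*xx).sum()/w.sum(),2),round((w*yy).sum()/w.sum(),2)))
    X=ray(T,P,108);print(nm,P,X.round(1).tolist(),X.mean(0).round(1))
# lid plate hull
g=cv2.cvtColor(T0["frame"],cv2.COLOR_RGB2HSV)
m=cv2.inRange(g,(100,10,80),(135,90,255));m[:,:350]=0;m[:190]=0;m[280:]=0
k=max(cv2.findContours(m,0,1)[0],key=cv2.contourArea);r=cv2.minAreaRect(k);b=ray(T0,cv2.boxPoints(r),7);print("lid",b.mean(0).round(1),r[2],[np.linalg.norm(b[i]-b[i-1]).round(1) for i in(1,2)],np.degrees(np.arctan2(*(b[1]-b[0])[::-1])),np.degrees(np.arctan2(*(b[2]-b[1])[::-1])))
E
```

```text
lid diff side 2.3238636363636362 2.0477777777777777
handle (192.0, array([[ 503.8, -349.2]]))
0 [(np.float64(268.91), np.float64(214.6)), (np.float64(338.15), np.float64(217.29))] [[552.4, 54.8], [543.3, -143.7]] [547.9 -44.4]
1 [(np.float64(268.95), np.float64(214.63)), (np.float64(337.99), np.float64(217.32))] [[552.3, 54.7], [543.3, -143.2]] [547.8 -44.3]
lid [ 505.4 -352.3] 81.8698959350586 [np.float64(218.6), np.float64(193.4)] -82.18168636699721 -175.4233971604525
```

```bash
python3 -m jog '[70,-95,-35,20,0,0,0.998,70,-95,-35,40,0,0,0.998,70,-95,-35,60,0,0,0.998,70,-95,-35,100,0,0,0.998,70,-95,-35,113,0,0,0.998]'; python3 -m jog '[70,0,0,0,0,0,0.18,70,0,0,0,0,0,0.18,70,0,0,0,0,0,0.18]'; python3 -c "
from h import *
plan(505.3,-352.3,33,7)"
```

```text
time: 24.95
tcp_pos: [505.7, -346.1, 147.7]
tcp_rot: [0.996, 0.091, -0.001, -0.001]
force: [-0.4, -0.1, 0.9]
opening: 70.1
finger_force: 0.0
time: 25.32
tcp_pos: [507.0, -347.6, 150.2]
tcp_rot: [1.0, 0.005, 0.0, 0.0]
force: [0.7, -0.1, 0.2]
opening: 70.2
finger_force: 0.0
tcp [ 507.  -347.6  150.2] phi 0.6 t25.3 f [ 0.7 -0.1  0.2] op 70.2 -> shift [ -1.8   4.6 117.2] turn [ 0.    -0.001 -0.112]
```

```bash
python3 -m jog '[50,-1,5,30,0,0,-0.112,50,-1,5,60,0,0,-0.112,50,-1,5,60,0,0,-0.112,50,-1,5,60,0,0,-0.112]'; python3 -m jog '[50,0,0,30,0,0,0,50,0,0,50,0,0,0,50,0,0,56,0,0,0,50,0,0,56,0,0,0]'; python3 -c "
from h import *
plan(505.3,-352.3,33,7)"
```

```text
time: 25.82
tcp_pos: [506.3, -353.4, 90.9]
tcp_rot: [0.998, 0.059, 0.0, 0.0]
force: [-0.2, 0.9, 0.7]
opening: 49.9
finger_force: 0.0
time: 26.32
tcp_pos: [505.7, -353.3, 33.9]
tcp_rot: [0.998, 0.059, -0.0, -0.0]
force: [-0.7, -0.6, 0.4]
opening: 50.1
finger_force: 0.0
tcp [ 505.7 -353.3   33.9] phi 6.7 t26.3 f [-0.7 -0.6  0.4] op 50.1 -> shift [-0.3 -1.   0.9] turn [-0.     0.    -0.005]
```

Now grip the handle and lift slightly.

```bash
python3 -m jog '[5,0,0,0,0,0,0,5,0,0,0,0,0,0,5,0,0,0,0,0,0,5,0,0,0,0,0,0,5,0,0,0,0,0,0]' 80; python3 -m jog '[5,0,0,0,0,0,0,5,0,0,0,0,0,0]' 80;python3 -c "
from h import *
plan(505.3,-352.3,33,7)"; python3 -m jog '[5,0,0,-15,0,0,0,5,0,0,-40,0,0,0,5,0,0,-90,0,0,0,5,0,0,-140,0,0,0,5,0,0,-190,0,0,0]' 100;  python3 -m jog '[5,0,0,0,0,0,0,5,0,0,0,0,0,0,5,0,0,0,0,0,0]'; python3 -c "
from h import *
plan(547.9,-45.2,190,-2.6)
S=cam('side');cv2.imwrite('pics/s7.png',cv2.resize(S['frame'][60:280,180:480],None,fx=2.6,fy=2.6)[:,:,::-1])"
```

```text
time: 26.95
tcp_pos: [505.6, -353.2, 33.8]
tcp_rot: [0.998, 0.059, -0.0, -0.0]
force: [-0.1, -0.4, 0.3]
opening: 5.3
finger_force: 0.0
time: 27.2
tcp_pos: [505.6, -353.2, 33.7]
tcp_rot: [0.998, 0.059, -0.0, -0.0]
force: [0.2, -0.4, -0.5]
opening: 5.1
finger_force: 0.0
tcp [ 505.6 -353.2   33.7] phi 6.7 t27.2 f [ 0.2 -0.4 -0.5] op 5.1 -> shift [-0.2 -0.9  0.7] turn [-0.     0.    -0.005]
time: 27.82
tcp_pos: [505.5, -353.2, 226.6]
tcp_rot: [0.998, 0.059, 0.0, 0.0]
force: [0.9, -0.8, -0.5]
opening: 5.1
finger_force: 0.0
time: 28.2
tcp_pos: [504.9, -352.7, 222.5]
tcp_rot: [0.998, 0.059, -0.001, -0.001]
force: [-0.4, 0.3, 0.1]
opening: 5.0
finger_force: 0.0
tcp [ 504.9 -352.7  222.5] phi 6.7 t28.2 f [-0.4  0.3  0.1] op 5.0 -> shift [  78.8 -300.3   32.8] turn [-0.001  0.002  0.163]
```

View pics/s7.png

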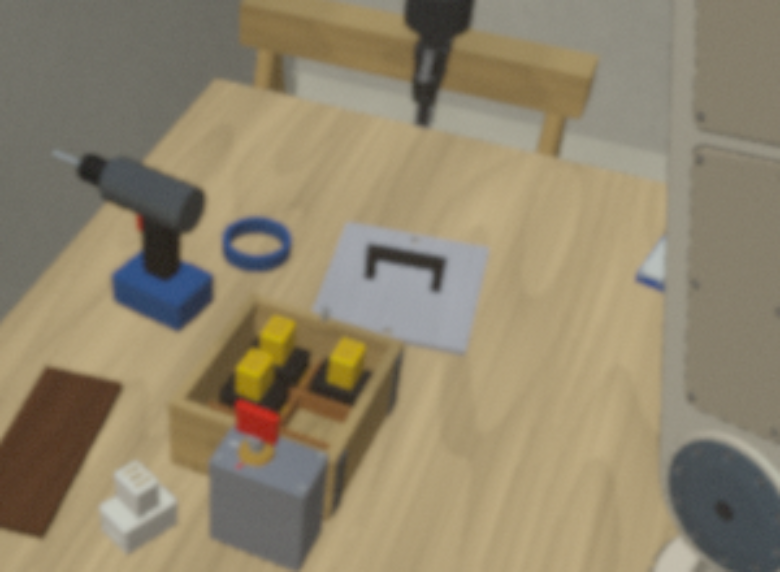

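The fingers closed on nothing, and the side view shows the handle at about (336,161) px. I measure where the lid is now.

```bash
python3 - <<'E'
from h import *
S=cam('side');S0=cam("side",0,"side0.npz")
print("proj handle",proj(S,[505.3,-352.3,58]),"tip",proj(S,[504.9,-352.7,222]))
print(cv2.absdiff(S0["frame"],S["frame"]).max(2)[148:192,305:365].mean())
for c in(S0,S):
    g=cv2.cvtColor(c["frame"],cv2.COLOR_RGB2GRAY)[140:200,300:370]; m=(g<60).astype(np.uint8);ys,xs=np.nonzero(m);print(len(xs),xs.mean()+300,ys.mean()+140,xs.min()+300,xs.max()+300)
    u=((xs.min()+xs.max())/2+300,ys.min()+142+3);print(ray(c,u,52))
T=cam("top");np.savez("top2.npz",**T)
g=cv2.cvtColor(T["frame"],cv2.COLOR_RGB2HSV)
m=cv2.inRange(g,(100,10,80),(135,90,255));m[:,:340]=0;m[:180]=0;m[290:]=0
k=cv2.convexHull(np.vstack(cv2.findContours(m,0,1)[0]));r=cv2.minAreaRect(k);print(ray(T,cv2.boxPoints(r),7).mean(0),r)
cv2.imwrite("pics/t8.png",cv2.resize(T["frame"][150:300,330:480],None,fx=3,fy=3)[:,:,::-1])
E
```

```text
proj handle [[335.36412567 156.71288218]] tip [[341.30112752 114.53835073]]
2.1109848484848484
98 335.2040816326531 159.6326530612245 322 349
[[ 499.61753512 -337.89854584]]
102 335.421568627451 159.80392156862746 322 349
[[ 499.61753512 -337.89854584]]
[ 456.17318241 -380.98924598] ((412.523681640625, 250.43528747558594), (133.1719207763672, 85.21626281738281), 56.14898681640625)
```

View pics/t8.png

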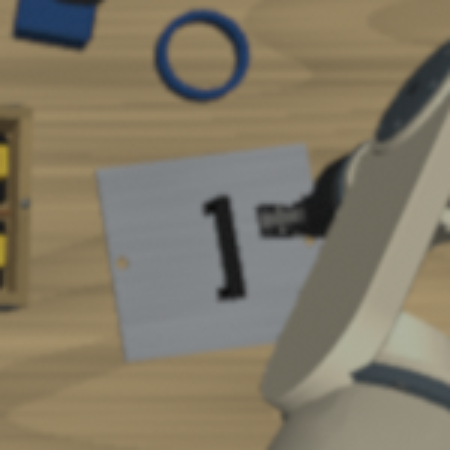

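The lid has not moved: the handle is at crop (225,250), the same spot as before. I repeat the descent with the fingers open and look before closing.

```bash
python3 -m jog '[60,0,0,0,0,0,0,60,0,0,0,0,0,0,60,0,0,60,0,0,0,60,0,0,120,0,0,0,60,0,0,140,0,0,0]' 60; python3 -m jog '[60,0,0,30,0,0,0,60,0,0,45,0,0,0,60,0,0,50,0,0,0,60,0,0,50,0,0,0]'; python3 - <<'E'
from h import *
plan(505.3,-352.3,33,7)
S=cam('side');T=cam("top");
cv2.imwrite('pics/s9.png',np.hstack([cv2.resize(S['frame'][100:210,285:395],None,fx=3.6,fy=3.6),cv2.resize(T['frame'][180:290,350:460],None,fx=3.6,fy=3.6)])[:,:,::-1])
E
```

```text
time: 28.98
tcp_pos: [503.4, -351.7, 79.9]
tcp_rot: [0.998, 0.059, -0.002, -0.002]
force: [-0.8, 0.2, 0.9]
opening: 60.0
finger_force: 0.0
time: 29.48
tcp_pos: [505.9, -353.4, 34.2]
tcp_rot: [0.998, 0.059, 0.0, 0.0]
force: [-0.8, 1.1, 0.6]
opening: 59.9
finger_force: 0.0
tcp [ 505.9 -353.4   34.2] phi 6.7 t29.5 f [-0.8  1.1  0.6] op 59.9 -> shift [-0.5 -1.2  1.2] turn [ 0.    -0.    -0.005]
```

View pics/s9.png

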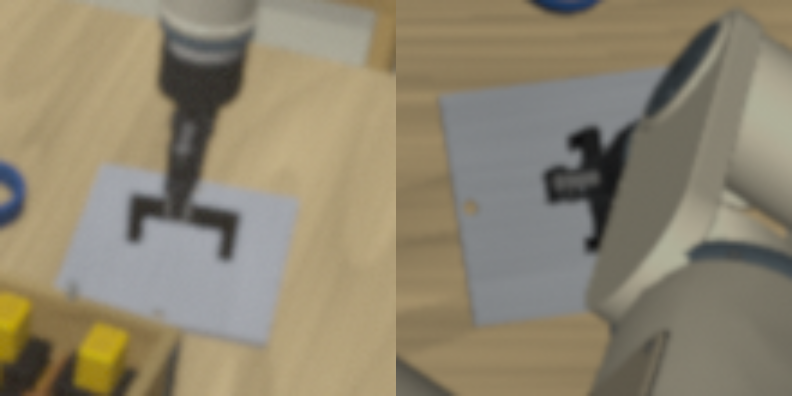

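```bash
python3 - <<'E'
from h import *
S=cam('side',0,"side0.npz");T=cam("top",0,"top0.npz")
for y in(-353,-323): print(y,[(z,proj(S,[505.5,y,z]).round(1).tolist()) for z in(34,47,60)])
for p in((141,198),(240,215),(137,240),(227,258)): print("bar px",(285+p[0]/3.6,100+p[1]/3.6))
print("bar ends z58",[proj(S,[505.3+s*52*.9925,-352.3+s*52*.122,58]).round(1).tolist() for s in(1,-1)])
g=cv2.cvtColor(T["frame"],cv2.COLOR_RGB2GRAY)[205:260,385:425];ys,xs=np.nonzero(g<60)
print("top bar bbox",xs.min()+385,xs.max()+385,ys.min()+205,ys.max()+205)
print([proj(T,[505.3+s*52*.9925,-352.3+s*52*.122,z]).round(1).tolist() for s in(1,-1) for z in(8,40,58)])
E
```

```text
-353 [(34, [[334.6, 162.2]]), (47, [[335.0, 159.2]]), (60, [[335.4, 156.1]])]
-323 [(34, [[331.9, 167.3]]), (47, [[332.3, 164.3]]), (60, [[332.7, 161.2]])]
bar px (324.1666666666667, 155.0)
bar px (351.6666666666667, 159.72222222222223)
bar px (323.05555555555554, 166.66666666666669)
bar px (348.05555555555554, 171.66666666666669)
bar ends z58 [[[320.1, 153.9]], [[350.8, 159.5]]]
top bar bbox 398 410 216 249
[[[399.1, 216.6]], [[402.0, 215.3]], [[403.7, 214.5]], [[404.8, 249.9]], [[408.0, 249.4]], [[409.8, 249.1]]]
```

The fingers straddle the bar, but the visible tip looks closer to z≈50–60. I go 12 mm lower and close.

```bash
python3 -m jog '[60,0,0,6,0,0,0,60,0,0,12,0,0,0,60,0,0,12,0,0,0]' 60; python3 -m jog '[12,0,0,0,0,0,0,12,0,0,0,0,0,0,12,0,0,0,0,0,0,12,0,0,0,0,0,0,12,0,0,0,0,0,0]' 80; python3 -m jog '[12,0,0,0,0,0,0]'
```

```text
time: 29.95
tcp_pos: [505.2, -352.9, 21.1]
tcp_rot: [0.998, 0.059, -0.0, -0.0]
force: [-0.6, 0.1, 0.8]
opening: 60.0
finger_force: 0.0
time: 30.58
tcp_pos: [505.8, -353.4, 22.2]
tcp_rot: [0.998, 0.059, 0.0, 0.0]
force: [-1.9, -0.1, 5.7]
opening: 13.5
finger_force: 75.7
time: 30.7
tcp_pos: [505.8, -353.4, 22.2]
tcp_rot: [0.998, 0.059, 0.0, 0.0]
force: [-1.3, 1.2, 5.8]
opening: 13.5
finger_force: 75.7
```

```bash
python3 -m jog '[40,0,0,0,0,0,0,40,0,0,0,0,0,0,40,0,0,3,0,0,0,40,0,0,6,0,0,0,40,0,0,6,0,0,0]' 60; python3 -m jog '[10,0,0,0,0,0,0,10,0,0,0,0,0,0,10,0,0,0,0,0,0,10,0,0,0,0,0,0]' 100; python3 -m jog '[10,0,0,-5,0,0,0,10,0,0,-15,0,0,0,10,0,0,-15,0,0,0,10,0,0,-15,0,0,0]' 100; python3 -m jog '[10,0,0,0,0,0,0,10,0,0,0,0,0,0]'
```

```text
time: 31.32
tcp_pos: [505.3, -353.0, 15.3]
tcp_rot: [0.998, 0.059, -0.0, -0.0]
force: [-0.1, -0.7, 0.3]
opening: 39.9
finger_force: 0.0
time: 31.82
tcp_pos: [505.7, -353.4, 16.1]
tcp_rot: [0.998, 0.059, 0.0, 0.0]
force: [-1.8, 0.5, 6.2]
opening: 13.7
finger_force: 98.8
time: 32.33
tcp_pos: [505.6, -353.1, 30.7]
tcp_rot: [0.998, 0.059, 0.0, -0.0]
force: [0.2, -0.6, -4.3]
opening: 13.6
finger_force: 98.0
time: 32.58
tcp_pos: [505.5, -353.1, 30.5]
tcp_rot: [0.998, 0.059, -0.0, -0.0]
force: [-0.5, -0.2, -5.0]
opening: 13.4
finger_force: 98.0
```

```bash
python3 -m jog '[10,0,0,-25,0,0,0,10,0,0,-70,0,0,0,10,0,0,-120,0,0,0,10,0,0,-165,0,0,0,10,0,0,-185,0,0,0]' 100; python3 -m jog '[10,0,0,0,0,0,0,10,0,0,0,0,0,0]'; python3 -c "
from h import *
plan(547.6,-45.6,212,-2.6)"
```

```text
time: 33.2
tcp_pos: [506.6, -353.9, 218.8]
tcp_rot: [0.998, 0.059, 0.002, 0.001]
force: [0.3, 0.2, -5.8]
opening: 13.6
finger_force: 98.7
time: 33.45
tcp_pos: [504.9, -352.7, 214.3]
tcp_rot: [0.998, 0.059, -0.001, -0.001]
force: [1.0, 0.6, -5.8]
opening: 13.5
finger_force: 98.7
tcp [ 504.9 -352.7  214.3] phi 6.7 t33.5 f [ 1.   0.6 -5.8] op 13.5 -> shift [  78.4 -300.     2.6] turn [-0.001  0.002  0.163]
```

```bash
python3 -m jog '[10,10,-40,0,0,0,0.03,10,22,-85,0,0,0,0.06,10,34,-130,0,0,0,0.09,10,46,-175,0,0,0,0.12,10,58,-220,0,0,0,0.163]'; python3 -m jog '[10,10,-38,0,0,0,0,10,15,-58,0,0,0,0,10,18,-74,0,0,0,0,10,20,-80,0,0,0,0,10,20,-80,0,0,0,0]'; python3 -m jog '[10,0,0,0,0,0,0,10,0,0,0,0,0,0]'; python3 -c "
from h import *
plan(547.6,-45.6,212,-2.6)"
```

```text
time: 34.08
tcp_pos: [536.6, -126.2, 214.0]
tcp_rot: [1.0, -0.024, -0.001, -0.0]
force: [0.5, -0.2, -5.2]
opening: 13.5
finger_force: 98.9
time: 34.7
tcp_pos: [561.1, -49.3, 215.5]
tcp_rot: [1.0, -0.023, -0.0, 0.0]
force: [0.2, -0.2, -5.1]
opening: 13.5
finger_force: 99.0
time: 34.95
tcp_pos: [561.0, -49.6, 215.8]
tcp_rot: [1.0, -0.023, 0.0, 0.0]
force: [0.2, 0.1, -4.2]
opening: 13.8
finger_force: 99.0
tcp [561.  -49.6 215.8] phi -2.7 t35.0 f [ 0.2  0.1 -4.2] op 13.8 -> shift [-13.5  -3.4   3.8] turn [ 0.    -0.    -0.001]
```

```bash
python3 -m jog '[10,-13,-3.5,0,0,0,0,10,-13,-3.5,25,0,0,0,10,-13,-3.5,50,0,0,0,10,-13,-3.5,72,0,0,0,10,-13,-3.5,72,0,0,0]'; python3 -m jog '[10,0,0,0,0,0,0,10,0,0,0,0,0,0,10,0,0,0,0,0,0]'; python3 - <<'E'
from h import *
plan(547.6,-45.6,135,-2.6)
S=cam('side');T=cam("top")
np.savez("top3.npz",**T);np.savez("side3.npz",**S)
cv2.imwrite('pics/s10.png',np.hstack([cv2.resize(S['frame'][130:260,220:350],None,fx=3,fy=3,interpolation=2),cv2.resize(T['frame'][155:285,240:370],None,fx=3,fy=3,interpolation=2)])[:,:,::-1])
E
```

```text
time: 35.58
tcp_pos: [546.1, -44.6, 142.4]
tcp_rot: [1.0, -0.023, -0.002, -0.0]
force: [0.2, 0.3, -4.5]
opening: 13.3
finger_force: 98.8
time: 35.95
tcp_pos: [548.7, -44.8, 144.5]
tcp_rot: [1.0, -0.023, 0.001, 0.0]
force: [0.4, 0.3, -4.9]
opening: 13.5
finger_force: 98.8
tcp [548.7 -44.8 144.5] phi -2.6 t36.0 f [ 0.4  0.3 -4.9] op 13.5 -> shift [-1.1  0.8  9.5] turn [ 0.    -0.001 -0.   ]
```

View pics/s10.png

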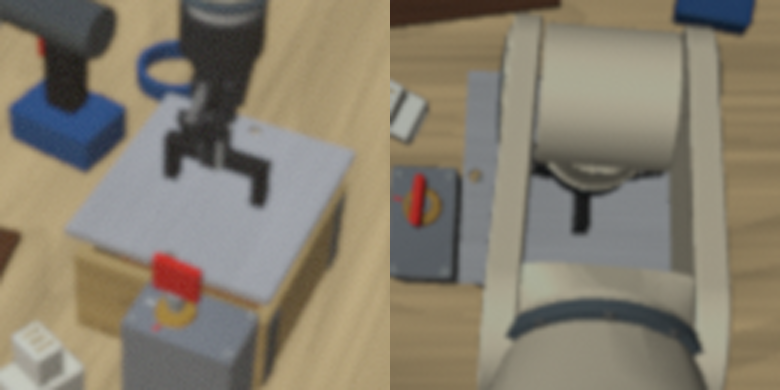

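The lid hovers level above the box. Hole b shows at top panel (475,175) and hole a at side panel (254,129). I compare both holes with the pins.

```bash
python3 - <<'E'
from h import *
T=cam("top",0,"top3.npz");S=cam("side",0,"side3.npz");S0=cam("side",0,"side0.npz")
def cen(c,u,v,r=4):
    h=cv2.cvtColor(c["frame"],cv2.COLOR_RGB2HSV)[...,1].astype(float); x0,y0=int(round(u))-r,int(round(v))-r
    p=h[y0:y0+2*r+1,x0:x0+2*r+1]; w=np.clip(p-np.median(p)-15,0,None); yy,xx=np.mgrid[y0:y0+2*r+1,x0:x0+2*r+1]
    return (w*xx).sum()/w.sum(),(w*yy).sum()/w.sum()
b=cen(T,268.2,213.2);a=cen(S,304.5,173)
B=ray(T,b,134)[0];A=ray(S,a,134)[0];print("holes b,a",b,a,B.round(1),A.round(1),"len",np.linalg.norm(B-A))
print("mid",((A+B)/2).round(1))
# predicted holes from tcp
c=np.array([548.7,-44.8]);n=np.array([np.sin(np.radians(2.6)),np.cos(np.radians(2.6))]);print("pred from tcp",(c+98*n).round(1),(c-98*n).round(1))
# pin a in side0
cv2.imwrite('pics/s11.png',np.hstack([cv2.resize(S0['frame'][170:250,235:345],None,fx=6,fy=6,interpolation=2)])[:,:,::-1])
E
```

```text
holes b,a (np.float64(267.4458598726115), np.float64(212.89384288747345)) (np.float64(306.72463768115944), np.float64(169.2173913043478)) [553.8  57.8] [ 542.9 -161.1] len 219.17092597942425
mid [548.4 -51.7]
pred from tcp [553.1  53.1] [ 544.3 -142.7]
```

View pics/s11.png

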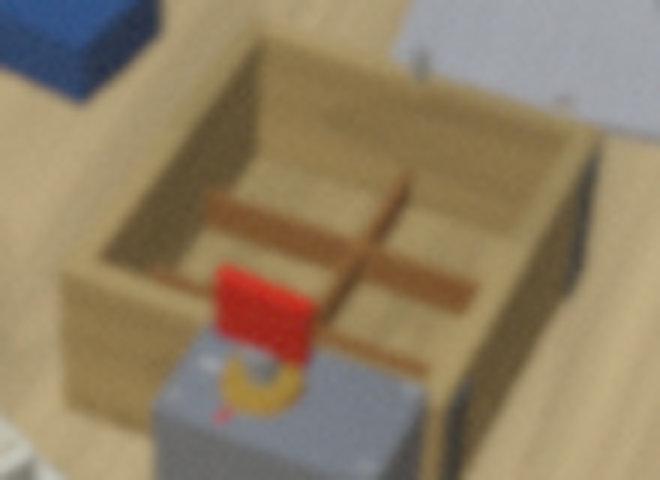

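```bash
python3 - <<'E'
from h import *
S=cam("side",0,"side0.npz");T=cam("top",0,"top3.npz")
print("pin a side: tip",ray(S,(304.6,178.2),116),"foot",ray(S,(304.9,182.4),96))
print("hole a side",ray(S,(304.4,172.7),[136.5]))
print("hole b eye",ray(T,(268.0,213),136.5),ray(T,(267.45,212.9),134))
print("pin a pred side px",proj(S,[[543.3,-143.2,106]]),"pin b top px",proj(T,[[552.3,54.7,108]]))
E
```

```text
pin a side: tip [[ 540.76021158 -140.16409093]] foot [[ 540.20068669 -144.87937431]]
hole a side [[ 542.74930294 -140.15049237]]
hole b eye [[553.12908945  56.11656527]] [[553.77068431  57.77634654]]
pin a pred side px [[303.94446244 179.92759398]] pin b top px [[268.94052699 214.64442335]]
```

```bash
python3 -m jog '[10,-1.5,2,6,0,0,0,10,-1.5,2,10,0,0,0,10,-1.5,2,12,0,0,0]'; python3 -m jog '[10,0,0,3,0,0,0,10,0,0,6,0,0,0,10,0,0,6,0,0,0]'; python3 -m jog '[10,0,0,3,0,0,0,10,0,0,3,0,0,0]';python3 -c "
from h import *
plan(547.2,-47,112,-2.6)"
```

```text
time: 36.42
tcp_pos: [546.4, -46.8, 131.2]
tcp_rot: [1.0, -0.023, -0.0, -0.0]
force: [-0.2, 0.1, -4.1]
opening: 13.3
finger_force: 98.9
time: 36.8
tcp_pos: [546.9, -46.8, 125.6]
tcp_rot: [1.0, -0.023, 0.0, 0.0]
force: [1.8, -1.2, -5.7]
opening: 13.8
finger_force: 98.9
time: 37.05
tcp_pos: [547.0, -46.8, 122.7]
tcp_rot: [1.0, -0.023, 0.0, 0.0]
force: [1.7, -0.8, -5.2]
opening: 13.8
finger_force: 98.9
tcp [547.  -46.8 122.7] phi -2.6 t37.0 f [ 1.7 -0.8 -5.2] op 13.8 -> shift [ 0.2  0.2 10.7] turn [ 0.    -0.001 -0.   ]
```

```bash
python3 -m jog '[10,0.5,0.4,3,0,0,0,10,0.5,0.4,3,0,0,0]'; python3 -m jog '[10,0,0,3,0,0,0,10,0,0,3,0,0,0]';python3 -m jog '[10,0,0,2.5,0,0,0,10,0,0,2.5,0,0,0]'
```

```text
time: 37.3
tcp_pos: [547.0, -47.2, 119.4]
tcp_rot: [1.0, -0.023, -0.0, -0.0]
force: [1.2, 1.1, -5.0]
opening: 13.6
finger_force: 98.9
time: 37.55
tcp_pos: [547.0, -47.2, 116.5]
tcp_rot: [1.0, -0.023, -0.0, -0.0]
force: [0.4, -0.3, -4.9]
opening: 13.7
finger_force: 98.9
time: 37.8
tcp_pos: [547.0, -47.2, 114.0]
tcp_rot: [1.0, -0.023, -0.0, -0.0]
force: [1.1, 0.6, -5.9]
opening: 13.5
finger_force: 98.9
```

```bash
python3 -m jog '[10,0,0,1.5,0,0,0,10,0,0,1.5,0,0,0]'; python3 -m jog '[10,0,0,1.2,0,0,0,10,0,0,1.2,0,0,0]'
```

```text
time: 38.05
tcp_pos: [547.1, -47.2, 112.6]
tcp_rot: [1.0, -0.023, -0.0, -0.0]
force: [0.5, 0.3, -5.6]
opening: 13.2
finger_force: 99.0
time: 38.3
tcp_pos: [547.2, -47.2, 112.1]
tcp_rot: [1.0, -0.023, 0.0, -0.0]
force: [-2.8, 0.4, 4.2]
opening: 13.7
finger_force: 100.1
```

```bash
python3 -m jog '[45,0,0,0,0,0,0,45,0,0,0,0,0,0,45,0,0,-10,0,0,0,45,0,0,-50,0,0,0,45,0,0,-110,0,0,0]' 60; python3 -m jog '[45,-60,0,-80,0,0,0,45,-110,0,-110,0,0,0,45,-110,0,-110,0,0,0,45,-110,0,-110,0,0,0]'; python3 - <<'E'
from h import *
S=cam('side');T=cam("top");np.savez("top4.npz",**T);np.savez("side4.npz",**S)
for n,c in(("top",T),("side",S)):
    for k in blobs(c,(0,160,110),(6,255,255),6):
        r=cv2.minAreaRect(k);print(n,r,ray(c,r[0],185 if n=="top" else 167))
plan(524,105.5,230,0)
cv2.imwrite('pics/s12.png',np.hstack([cv2.resize(S['frame'][130:260,220:350],None,fx=3,fy=3,interpolation=2),cv2.resize(T['frame'][165:265,235:335],None,fx=3.9,fy=3.9,interpolation=2)])[:,:,::-1])
E
```

```text
time: 38.92
tcp_pos: [546.1, -47.1, 222.0]
tcp_rot: [1.0, -0.023, -0.001, -0.0]
force: [0.4, -0.1, 0.3]
opening: 45.0
finger_force: 0.0
time: 39.42
tcp_pos: [437.2, -42.2, 334.0]
tcp_rot: [1.0, -0.023, 0.002, 0.0]
force: [0.8, -0.2, 0.1]
opening: 45.1
finger_force: 0.0
top ((248.37001037597656, 221.41000366210938), (3.111269950866699, 15.132086753845215), 8.130102157592773) [[524.02180414 106.47953821]]
side ((278.6026916503906, 222.2739715576172), (17.214202880859375, 9.600227355957031), 24.443954467773438) [[523.50855599 105.87280363]]
tcp [437.8 -42.2 331.7] phi -2.6 t39.5 f [-0.1  0.1 -0.5] op 44.8 -> shift [  79.3 -151.5  101.8] turn [ 0.    -0.001 -0.046]
```

View pics/s12.png

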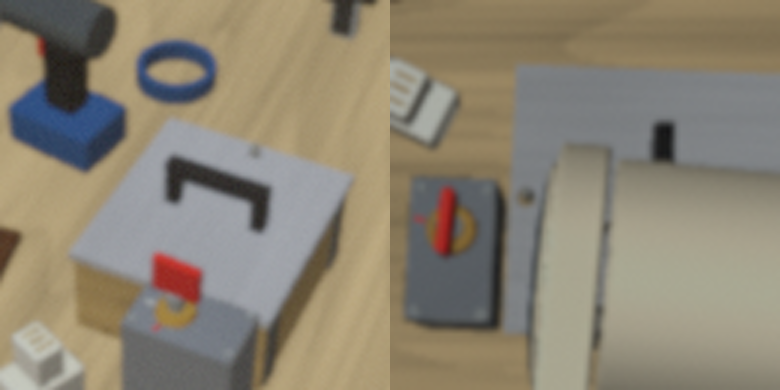

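The lid is flush, with both pins visible through its holes (side 254,152; top 525,197). The key bow is at (524,106.3) and about -8° in the world frame. I go above the key.

```bash
python3 -m jog '[45,20,-50,0,0,0,0.09,45,40,-100,0,0,0,0.09,45,60,-135,10,0,0,0.09,45,79,-152,50,0,0,0.09,45,79,-152,90,0,0,0.09]'; python3 -m jog '[45,0,0,10,0,0,0,45,0,0,10,0,0,0,45,0,0,10,0,0,0]'; python3 -c "
from h import *
plan(524,106.2,142,-8)"
```

```text
time: 40.15
tcp_pos: [524.7, 107.7, 238.6]
tcp_rot: [0.998, -0.067, -0.001, 0.0]
force: [0.2, -0.1, -0.4]
opening: 44.8
finger_force: 0.0
time: 40.52
tcp_pos: [524.1, 106.0, 232.9]
tcp_rot: [0.998, -0.068, 0.001, -0.0]
force: [-0.0, 0.1, 0.2]
opening: 44.5
finger_force: 0.0
tcp [524.1 106.  232.9] phi -7.8 t40.5 f [-0.   0.1  0.2] op 44.5 -> shift [-0.3 -0.1 90.9] turn [-0.001 -0.002  0.003]
```

```bash
python3 -m jog '[45,0,0,30,0,0,0,45,0,0,60,0,0,0,45,0,0,80,0,0,0,45,0,0,90,0,0,0,45,0,0,90,0,0,0]' 40; python3 -m jog '[4,0,0,0,0,0,0,4,0,0,0,0,0,0,4,0,0,0,0,0,0,4,0,0,0,0,0,0,4,0,0,0,0,0,0]' 40; python3 -c "
from h import *
from station import bot
plan(524,106.2,142,-8);s=bot.read_state();print(s['wrist_torque'],s['finger_force'])"
```

```text
time: 41.15
tcp_pos: [523.5, 106.0, 142.1]
tcp_rot: [0.998, -0.068, 0.0, -0.0]
force: [-0.1, 0.3, 0.0]
opening: 44.8
finger_force: 0.0
time: 41.78
tcp_pos: [523.6, 105.0, 142.5]
tcp_rot: [0.998, -0.068, 0.001, 0.001]
force: [-1.5, -6.9, 5.0]
opening: 8.9
finger_force: 43.8
tcp [523.6 105.  142.5] phi -7.8 t41.8 f [-1.5 -6.9  5. ] op 8.9 -> shift [ 0.3 -1.3  0.5] turn [ 0.002 -0.001  0.004]
[-1.04247651  0.16057257  0.01448046] 43.807175159454346
```

```bash
python3 -m jog '[4,0,1,1,0,0,0,4,0,1,2,0,0,0,4,0,1,2,0,0,0]' 60; python3 -m jog '[4,0,0,1,0,0,0,4,0,0,1,0,0,0]'; python3 -m jog '[4,0,0,1,0,0,0,4,0,0,1,0,0,0]'
```

```text
time: 42.15
tcp_pos: [523.9, 104.8, 141.9]
tcp_rot: [0.998, -0.068, 0.001, 0.0]
force: [-4.5, -4.3, 18.7]
opening: 8.6
finger_force: 65.8
time: 42.4
tcp_pos: [524.1, 104.8, 141.6]
tcp_rot: [0.998, -0.068, 0.001, 0.0]
force: [-7.0, -3.8, 25.9]
opening: 8.2
finger_force: 66.8
time: 42.65
tcp_pos: [524.2, 104.9, 141.3]
tcp_rot: [0.998, -0.068, 0.002, -0.0]
force: [-8.8, -4.0, 32.0]
opening: 8.0
finger_force: 67.8
```

```bash
python3 -m jog '[4,0,0.5,-2,0,0,0,4,0,0.5,-2,0,0,0]'; python3 -m jog '[4,0,0,0,0,0,-0.04,4,0,0,0,0,0,-0.08,4,0,0,0,0,0,-0.12]';python3 -m jog '[4,0,0,0,0,0,-0.04,4,0,0,0,0,0,-0.08,4,0,0,0,0,0,-0.08]'
```

```text
time: 42.9
tcp_pos: [523.9, 104.7, 141.9]
tcp_rot: [0.998, -0.068, 0.001, -0.0]
force: [-4.8, -1.7, 17.6]
opening: 8.4
finger_force: 65.7
time: 43.28
tcp_pos: [523.5, 104.3, 140.6]
tcp_rot: [1.0, -0.007, 0.001, 0.0]
force: [-0.3, -1.5, 1.6]
opening: 8.1
finger_force: 63.5
time: 43.65
tcp_pos: [523.4, 104.3, 140.1]
tcp_rot: [0.999, 0.032, 0.001, 0.0]
force: [0.7, -2.6, 1.2]
opening: 8.6
finger_force: 63.4
```

```bash
python3 -m jog '[4,0,0,2,0,0,0,4,0,0,2,0,0,0]'; python3 -c "
from station import bot
print(bot.read_state()['wrist_torque'])";python3 -m jog '[4,0,0,1.5,0,0,0,4,0,0,1.5,0,0,0]'
```

```text
time: 43.9
tcp_pos: [523.3, 104.4, 137.5]
tcp_rot: [0.999, 0.032, 0.0, 0.0]
force: [1.2, -3.7, 0.6]
opening: 8.2
finger_force: 63.3
[-0.54116655 -0.29433742 -0.02436139]
time: 44.15
tcp_pos: [523.2, 104.5, 135.9]
tcp_rot: [0.999, 0.032, 0.0, 0.0]
force: [2.6, -4.2, -0.1]
opening: 8.4
finger_force: 63.1
```

```bash
python3 -m jog '[4,0.5,0.7,2,0,0,0,4,0.5,0.7,2,0,0,0]'; python3 -m jog '[4,0,0,1.5,0,0,0,4,0,0,1.5,0,0,0]'; python3 -m jog '[4,0,0,1.5,0,0,0,4,0,0,1.5,0,0,0]'; python3 -c "
from station import bot
print(bot.read_state()['wrist_torque'])"
```

```text
time: 44.4
tcp_pos: [523.3, 104.2, 133.7]
tcp_rot: [0.999, 0.032, -0.0, -0.0]
force: [0.5, -0.9, -1.2]
opening: 8.2
finger_force: 63.0
time: 44.65
tcp_pos: [523.4, 104.2, 132.8]
tcp_rot: [0.999, 0.032, -0.0, -0.0]
force: [-0.1, -0.9, 3.5]
opening: 7.9
finger_force: 63.8
time: 44.9
tcp_pos: [523.9, 104.2, 132.6]
tcp_rot: [0.999, 0.032, 0.0, -0.0]
force: [-4.6, -2.3, 18.4]
opening: 8.5
finger_force: 65.8
[-0.23284761  0.85331173 -0.05544869]
```

The key sank 10 mm and met its bottom. Now turn it anticlockwise.

```bash
python3 -m jog '[4,0,0,-1,0,0,-0.08,4,0,0,-1,0,0,-0.2,4,0,0,-1,0,0,-0.32,4,0,0,-1,0,0,-0.44,4,0,0,-1,0,0,-0.5]'; python3 -c "
from station import bot
print(bot.read_state()['wrist_torque'])"; python3 -m jog '[4,0,0,0,0,0,-0.1,4,0,0,0,0,0,-0.2,4,0,0,0,0,0,-0.3,4,0,0,0,0,0,-0.4,4,0,0,0,0,0,-0.45]'; python3 -c "
from h import *
from station import bot
print(bot.read_state()['wrist_torque']);plan(524,105,132.6,71)"
```

```text
time: 45.52
tcp_pos: [523.7, 103.9, 132.7]
tcp_rot: [0.96, 0.28, 0.0, 0.0]
force: [-2.7, -2.9, 9.6]
opening: 8.7
finger_force: 64.5
[-0.44943846  0.31437009 -0.14972566]
time: 46.15
tcp_pos: [523.8, 103.6, 132.8]
tcp_rot: [0.874, 0.487, 0.0, 0.0]
force: [-1.0, -4.5, 7.7]
opening: 8.2
finger_force: 64.4
[-0.68949942  0.22828851 -0.10619044]
tcp [523.8 103.6 132.8] phi 58.2 t46.1 f [-1.  -4.5  7.7] op 8.2 -> shift [ 1.2 -0.6  0.2] turn [ 0.001 -0.    -0.223]
```

```bash
P='from station import bot;s=bot.read_state();print(s["wrist_torque"].round(3))'; python3 -m jog '[4,0,0,0,0,0,-0.1,4,0,0,0,0,0,-0.16,4,0,0,0,0,0,-0.18]'; python3 -c "$P"; python3 -m jog '[4,0,0,0,0,0,-0.04,4,0,0,0,0,0,-0.04]'; python3 -c "$P"; python3 -m jog '[4,0,0,0,0,0,-0.04,4,0,0,0,0,0,-0.04]'; python3 -c "$P"
```

```text
time: 46.52
tcp_pos: [523.9, 103.6, 132.8]
tcp_rot: [0.827, 0.563, 0.0, 0.0]
force: [0.0, -4.2, 8.7]
opening: 7.7
finger_force: 64.4
[-0.704  0.21  -0.096]
time: 46.78
tcp_pos: [524.0, 103.6, 132.8]
tcp_rot: [0.815, 0.579, 0.0, 0.0]
force: [-0.1, -5.1, 8.8]
opening: 8.6
finger_force: 64.4
[-0.739  0.159 -0.057]
time: 47.02
tcp_pos: [524.0, 103.6, 132.8]
tcp_rot: [0.804, 0.595, 0.0, 0.0]
force: [1.0, -3.8, 8.5]
opening: 8.5
finger_force: 64.3
[-0.75   0.187 -0.088]
```

```bash
P='from station import bot;s=bot.read_state();print(s["wrist_torque"].round(3))'; python3 -m jog '[4,0,0,0,0,0,-0.03,4,0,0,0,0,0,-0.03]'; python3 -c "$P"; python3 -m jog '[4,0,0,0,0,0,-0.03,4,0,0,0,0,0,-0.03]'; python3 -c "$P"; python3 -m jog '[4,0,0,0,0,0,-0.03,4,0,0,0,0,0,-0.03]'; python3 -c "$P"
```

```text
time: 47.28
tcp_pos: [524.0, 103.6, 132.8]
tcp_rot: [0.795, 0.607, 0.0, 0.001]
force: [0.0, -5.2, 8.3]
opening: 8.3
finger_force: 64.3
[-0.706  0.134 -0.119]
time: 47.52
tcp_pos: [524.0, 103.6, 132.8]
tcp_rot: [0.786, 0.619, 0.0, 0.0]
force: [-1.1, -4.5, 8.1]
opening: 7.9
finger_force: 64.4
[-0.809  0.084 -0.37 ]
time: 47.78
tcp_pos: [524.0, 103.6, 132.7]
tcp_rot: [0.776, 0.63, 0.0, 0.0]
force: [0.3, -4.0, 7.9]
opening: 8.1
finger_force: 65.2
[-0.871  0.094 -0.744]
```

The stop is reached, since the torque rises. Release and retreat.

```bash
python3 -m jog '[4,0,0,0,0,0,0.04,4,0,0,0,0,0,0.04]'; python3 -m jog '[45,0,0,0,0,0,0,45,0,0,0,0,0,0,45,0,0,-10,0,0,0,45,0,0,-50,0,0,0,45,0,0,-110,0,0,0]'; python3 -m jog '[45,-60,20,-60,0,0,0,45,-120,40,-60,0,0,0,45,-180,60,-60,0,0,0,45,-240,60,-60,0,0,0,45,-240,60,-60,0,0,0]'; python3 - <<'E'
from h import *
S=cam('side');T=cam("top")
for n,c in(("top",T),("side",S)):
    for k in blobs(c,(0,160,110),(6,255,255),6):
        r=cv2.minAreaRect(k);print(n,r)
plan(500,-200,230,70)
X=np.array([524,105.2,0]);print([proj(S,X+[0,0,z]).round(1).tolist() for z in(147,157,166,175,185)])
cv2.imwrite('pics/s13.png',np.hstack([cv2.resize(S['frame'][140:250,240:350],None,fx=3.6,fy=3.6,interpolation=2),cv2.resize(T['frame'][165:265,225:325],None,fx=3.96,fy=3.96,interpolation=2)])[:,:,::-1])
E
```

```text
time: 48.02
tcp_pos: [524.0, 103.6, 132.8]
tcp_rot: [0.789, 0.614, 0.0, 0.0]
force: [-0.9, -4.9, 7.7]
opening: 7.9
finger_force: 64.4
time: 48.65
tcp_pos: [522.2, 103.8, 242.3]
tcp_rot: [0.789, 0.615, -0.001, -0.001]
force: [0.2, -0.6, 0.6]
opening: 45.0
finger_force: 0.0
time: 49.28
tcp_pos: [522.4, -146.4, 302.7]
tcp_rot: [0.79, 0.614, -0.0, 0.0]
force: [0.0, -0.1, 0.2]
opening: 45.5
finger_force: 0.0
top ((248.97059631347656, 221.61766052246094), (14.794672966003418, 3.152963161468506), 14.03624439239502)
side ((277.75299072265625, 224.7882537841797), (6.724844932556152, 18.65601921081543), 40.601295471191406)
tcp [ 522.8 -144.8  302.4] phi 75.7 t49.4 f [-0.1  1.   0.9] op 45.1 -> shift [-59.1  -8.5  72.4] turn [ 0.  -0.   0.1]
[[[278.3, 227.5]], [[278.4, 224.8]], [[278.5, 222.3]], [[278.6, 219.8]], [[278.7, 217.0]]]
```

View pics/s13.png

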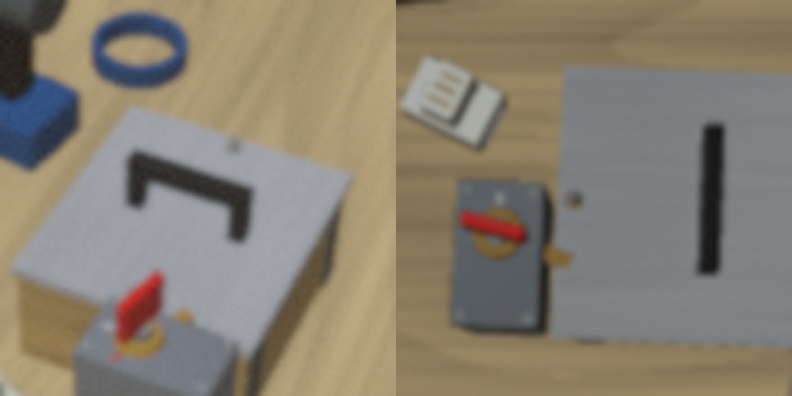

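The brass cam lies over the lid edge (top 558,257), the key is sunk (its bow centre matches z≈157) and turned to about 76°, and the lid is flush.

```bash
python3 -c "
from station import bot
print(bot.job_done())"
```

```text
the job is handed in; nothing more can be done
None
```

The job is handed in: three packs stand upright in the box, the lid is flush over both pins, and the key is sunk and turned to its stop with the cam over the lid. No verdict came back.

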